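# Load the empty grinding jar from the tall ball canister

## Robot

A 7-joint arm with a two-finger parallel gripper is mounted at the origin on a cart in front of the work surface, level with it; the furniture and walls round the work are solid. World frame = base frame: x ahead of the robot, y to its left, z up, the work surface at z = 0. Lengths are in m, angles in rad, forces in N, time in s.
With the tool pointing down it reaches from about 0.425 to 0.875 m from the base axis. Payload 4.7 kg.
Tool frame: the origin (TCP) lies at the very end of the fingers, on their centre line; the grasp point (between the pads) lies 19 mm behind it; z points along the fingers, y is the line along which they close (so a half turn about z gives the same grasp; the last joint's range is limited). The gripper opens to 87 mm and grips with 3 to 60 N. Pads are 19 mm wide; open, the fingers measure 117 mm over their backs; the gripper's body (75 mm by 190 mm) begins 51 mm behind the grasp point.
Start: joints at [-1.313, 0.321, -0.07, 1.45, 0.023, 1.371, -0.057], TCP at [0.157, 0.631, 0.223] pointing down, gripper open.
Joint ranges: [-2.86, 2.86], [-0.3, 2.09], [-1.38, 1.24], [0.06, 2.45], [-1.56, 4.7], [0.09, 2.05], [-2.69, 2.69]. Speed limits (rad/s): [2.57, 2.57, 3.14, 3.14, 3.14, 3.14, 3.14].

## Interface

Orientations are given as a rotation vector (axis times angle).
In Python, from bench import ctrl, vision gives the robot as it stands.
- The arm moves only by the tool jog_arm, never from a script. Its argument "increments" is a list of rows, each an object of numbers: "tx", "ty", "tz": the shift along the tool's x, y, z in mm; "wx", "wy", "wz": the turn, a rotation vector about the tool's x, y, z in rad; "gripper": the opening, from 0 (shut) to 1 (fully open). In form: [{"tx": .., "ty": .., "tz": .., "wx": .., "wy": .., "wz": .., "gripper": ..}, ...]. A call has exactly 5 rows; each row is the pose to reach, as a shift and turn from the pose commanded when the call began, along the tool's axes at that moment; what a row does not reach only later rows make up. A row lasts 1/12 s, in which the tool goes at most 41.7 mm and 7.16 degrees, less where a joint would pass 70% of its speed; a pose out of reach is approached as far as the arm can. A call with a gripper value outside its range is refused whole. The fingers move at their own pace and stop on an object; "grip_force" is the grip in N (left out, the last holds). Time passes only in rows, so rows that repeat a pose let the fingers close, or fill a call up. It gives the time, the measured TCP pose, the force, the opening and the grip force at its end, in the units of the state.
- ctrl.get_state(): the state, without advancing time (a new reading comes with each control period).
- vision.get_image(name): name is "scene" or "top" or "wrist"; returns a dict with "color" (400x640x3 uint8, blue, green, red), "fx", "fy", "cx", "cy" (pixels), "extrinsics" (4x4, takes a point from world to camera coordinates). Camera axes: x right, y down, z forward; pixel columns grow to the right and rows downward; lengths in m; the calibration is good to about 2 mm. A picture is of the moment at which its call begins. There is no depth.
- ctrl.close_job(): hands the job in; it is judged then, once.
Trained networks look in the newest picture that a camera, given by its name, has taken for a name from the list of things; names that differ only in an ending like _2 or _b are one class to them, and where a whole thing is asked for, a point or a joint stands for the part that bears it (a point fixed in the world has none). Each returns a list of dicts, best first, with "conf" (0 to 1); they miss things now and then, are a little off and sometimes report something else, mostly with a low value. They report only what shows in the picture. A call takes as long as a camera call.
- vision.spot_in(camera, thing): "bbox" ([left, top, right, bottom] in pixels, round what is visible of it).
The state is a dict: "time": time; "joint_positions": joint angles; "qd": joint speeds; "joint_torque": joint torques, N m; "position": TCP position; "tool_rot": TCP orientation; "ft_force": force on the tool from outside, world axes, zero at the start; "torque": the same for the moment, N m; "grip_width": opening from 0.0 (shut) to 1.0 (fully open); "grip_force": force on a finger pad.
Only numpy, scipy, OpenCV 4.12 (cv2) and the standard library are available. Lean on these libraries where they do the work, as an engineer would, in place of code of your own. Each camera call takes 0.05 s, during which the arm holds its last target. There are 200 camera calls.

## Task

Load the one empty grinding jar with the five steel balls: first turn the rotary tray until the empty jar stands centred under the hopper's outlet. Then lean the tall canister on the hopper's notched rest with its foot on the bench and its mouth over the hopper, let go of it there, take it again by its lower half and finish the tip over the rest until all five balls have run down into that jar. Lower the emptied canister so that it leans on the notched rest again with its foot on the bench, let go, and leave the other things on the bench where they are.

Things in the scene. Friction and masses are not known exactly. Their poses are not given: they have to be found in the camera images.
- stand: Fixed filling stand of sheet aluminium. Origin on the bench under the upright sheet (96 mm wide) with the notched rest; x points level from rest over hopper to tray (the way the canister tips), z up. Its 6 mm base plate reaches 30 mm out on the canister's side. Hopper: x 0 to 102 mm, 78 mm wide inside, side walls to z = 143, far wall to z = 160 mm; its floor slopes to a 48 mm square outlet.
- rest (a point): Bottom of the 90 degree V notch (10 mm thick, lined with white plastic, open upwards, flanks rising 45 degrees to 35 mm above this point), 115 mm above the bench. Plumb above it, the axis of the 54 mm canister lying in it is 38 mm up when level, 43 mm when sloping 25 degrees and 52 mm when sloping 45 degrees.
- outlet (a point): Centre of the hopper's outlet, 78 mm along the stand's x from the rest, 60 mm above the bench (6 mm above the jar rims).
- tray (a joint): Turn of the round rotary tray (228 mm diameter, white, 4 jars) about its upright post, in rad: 0 = the empty jar exactly under the outlet; positive = counter-clockwise seen from above. Stiff bearing (about 0.06 N m); it stays where it is left. The post is 68 mm beyond the outlet along the stand's x.
- jar_empty (a point): Centre of the inner floor of the empty grinding jar: steel jar 76 mm outside, 68 mm inside diameter, rim 30 mm above this point (54 mm above the bench). The three other jars of the tray hold five balls each.
- wing_grip (a point): Middle of the black wing handle on top of the tray's centre post, on the axis of rotation, 187 mm above the bench. The wing is an upright flat block 12 mm thick, 44 mm long, 36 mm high (18 mm above and below this point); this point's x axis is the thin direction, its y axis the long one. Turning it turns the tray.
- canister: Tall plain steel canister, open at the top, 54 mm outside diameter, 48 mm inside, 280 mm high, about 0.22 kg, standing on the bench. Origin at the centre of its underside, z along its axis to the mouth. The five balls lie on its floor.
- mouth (a point): Centre of the canister's open mouth, 280 mm along its axis from the underside.
- ball_0_center (a point): Centre of steel ball 1 of 5, 14 mm diameter, 11 g, loose on the canister's floor at the start.
- ball_1_center (a point): Centre of steel ball 2 of 5, 14 mm diameter, 11 g, loose on the canister's floor at the start.
- ball_2_center (a point): Centre of steel ball 3 of 5, 14 mm diameter, 11 g, loose on the canister's floor at the start.
- ball_3_center (a point): Centre of steel ball 4 of 5, 14 mm diameter, 11 g, loose on the canister's floor at the start.
- ball_4_center (a point): Centre of steel ball 5 of 5, 14 mm diameter, 11 g, loose on the canister's floor at the start.
- forceps: Bystander: steel forceps lying on the bench, 130 x 12 x 10 mm, long along its own y; origin under its middle.
- tube: Bystander: culture tube with cotton plug lying on the bench, 193 mm long (own y), 20 mm thick; origin under its middle.
- dish_a: Bystander: closed culture dish, 93 mm diameter, 15 mm high; origin under its centre.
- dish_b: Bystander: closed culture dish, 93 mm diameter, 16 mm high; origin under its centre.
- marker: Bystander: felt marker lying on the bench, 131 mm long (own y), 11 mm thick; origin under its middle.
- wash_bottle: Bystander: white wash bottle with bent spout, 85 x 58 x 151 mm; origin at the foot.

How it is judged:
On the way, in this order (a step that is already met when the one before it is completed fails the run):
1. the empty jar stands under the hopper's outlet (within 12 mm) and the tray is at rest, while the canister still stands upright (horizontal distance between jar_empty and outlet below 0.012 m and velocity of joint tray between -0.05 and 0.05 rad/s and angle between canister's own z axis and vertical below 0.2 rad), for 0.2 s.
2. the canister leans on the notched rest, foot on the bench, mouth over the hopper, let go and at rest (angle between canister's own z axis and vertical between 0.45 and 1.2 rad and x of mouth in the frame of stand between 0.005 and 0.1 m and y of mouth in the frame of stand between -0.035 and 0.035 m and contact force between canister and stand above 0.1 N and contact force between canister and the fingers below 0.05 N and height (world z) of canister below 0.04 m and linear speed of canister below 0.02 m/s), for 0.2 s.
3. held by its lower half, the canister lies over the rest with its foot raised and its mouth down in the hopper (below level) (angle between canister's own z axis and vertical above 1.62 rad and contact force between canister and the fingers above 0.5 N and z of the grasp point in the frame of canister below 0.14 m and x of mouth in the frame of stand between 0.005 and 0.1 m), for 0.1 s.
At the end, for the whole second after the job is handed in: All five balls lie in the formerly empty jar (within 33 mm of its middle, below its rim), which stands under the outlet (12 mm); the canister leans on the notched rest (26 to 69 degrees from upright), let go, at rest, foot on the bench, mouth over the hopper (all of step 2 and horizontal distance between each of ball_0_center, ball_1_center, ball_2_center, ball_3_center, ball_4_center and jar_empty below 0.033 m and height (world z) of each of ball_0_center, ball_1_center, ball_2_center, ball_3_center, ball_4_center below 0.056 m and horizontal distance between jar_empty and outlet below 0.012 m); the robot touches nothing.
It fails at once if a bystander (forceps, culture tube, dish, marker, wash bottle) is pushed more than 30 mm from its place (distance of any of forceps, tube, dish_a, dish_b, marker, wash_bottle from where it was at the start of the episode above 0.03 m).
It also fails if it takes over 72 s, if anything falls off the work surface, if the arm or the gripper's body presses on something with over 40 N, if the wrist force passes 120 N, or if a joint passes its speed limit or range.

## Working session

There is one attempt and no reset: what is moved stays moved. The work goes in short steps, Python scripts to look and compute and a tool call to move; the robot and the scene stay as the last step left them, time stands still between calls to the robot, and variables do not carry over. Pictures are saved under pics/ and viewed, at most 10 in all, crops included, and the job is handed in when it is done.

Besides the shell and the picture viewer there is one more tool, called after "Emit:" as name(argument=value, ...) on one line, values as JSON. jog_arm: Moves the arm, as the interface text tells. Its arguments: {"type":"object","properties":{"increments":{"type":"array"},"grip_force":{"type":"number"}},"required":["increments"]}

```bash
ls; mkdir -p pics
python3 - <<'E'
from bench import ctrl, vision
import cv2,numpy as np
print(ctrl.get_state())
for n in ("scene","top"):
    im=vision.get_image(n); cv2.imwrite(f"pics/{n}0.png",im["color"])
    print(n,im["fx"],im["fy"],im["cx"],im["cy"],np.round(im["extrinsics"],4).tolist())
    for t in ("stand","canister","wing_grip","tray","jar_empty","mouth","wash_bottle","dish_a","tube","forceps","marker"):
        try: print(t,[(np.round(d["bbox"]).tolist(),round(d["conf"],2)) for d in vision.spot_in(n,t)[:4]])
        except Exception as e: print(t,e)
E
```

```text
pics
{'time': 0.0, 'joint_positions': array([-1.31292154,  0.32180813, -0.07006518,  1.45166465,  0.02259926,
        1.37080406, -0.05686006]), 'qd': array([ 3.90227475e-04, -8.45475152e-04, -7.64870076e-04,  4.83130341e-05,
        1.33945891e-03,  1.58332634e-03,  2.93905743e-04]), 'joint_torque': array([-3.52912475e-04, -4.91286314e+01, -4.04089121e-01, -3.12530923e+01,
       -6.38570962e-02,  4.39431961e-02,  1.77904080e-04]), 'position': array([0.15681596, 0.63023139, 0.22147622]), 'tool_rot': array([-3.81877067e-01, -3.11816719e+00,  2.97397722e-03]), 'ft_force': array([0.3065473 , 0.01394755, 0.28498946]), 'torque': array([-0.04187543, -0.02557407,  0.01817126]), 'grip_force': 0.0, 'grip_width': 1.0004592917579638}
scene 435.0650522402026 435.0650522402026 309.5774016486775 202.0805046977873 [[-0.4885, -0.8723, 0.0202, 0.3438], [-0.454, 0.2344, -0.8596, 0.411], [0.7451, -0.4291, -0.5105, 1.301], [0.0, 0.0, 0.0, 1.0]]
stand [([249.0, 221.0, 329.0, 287.0], 0.82)]
canister [([368.0, 171.0, 388.0, 240.0], 0.97)]
wing_grip [([246.0, 223.0, 316.0, 287.0], 0.86)]
tray [([246.0, 220
[... 450 characters left out ...]
202.21146568668442 [[0.52, -0.8542, -0.0003, -0.2227], [-0.8312, -0.5059, -0.2309, 0.5496], [0.1971, 0.1203, -0.973, 1.41], [0.0, 0.0, 0.0, 1.0]]
stand [([253.0, 177.0, 322.0, 246.0], 0.83)]
canister [([364.0, 242.0, 389.0, 264.0], 0.69)]
wing_grip [([187.0, 169.0, 206.0, 189.0], 0.26)]
tray []
jar_empty [([258.0, 179.0, 306.0, 230.0], 0.96)]
mouth [([365.0, 242.0, 391.0, 263.0], 0.8)]
wash_bottle [([316.0, 140.0, 326.0, 161.0], 0.63), ([214.0, 183.0, 235.0, 207.0], 0.43)]
dish_a [([215.0, 151.0, 238.0, 169.0], 0.82), ([254.0, 175.0, 326.0, 249.0], 0.28)]
tube [([404.0, 308.0, 449.0, 316.0], 0.81), ([256.0, 178.0, 311.0, 230.0], 0.39)]
forceps []
marker [([184.0, 170.0, 207.0, 191.0], 0.68)]
```

Run:
```python
import cv2,numpy as np
a=cv2.imread("pics/top0.png")[120:330,170:460]; cv2.imwrite("pics/t1.png",cv2.resize(a,None,fx=2.75,fy=2.75,interpolation=cv2.INTER_CUBIC))
a=cv2.imread("pics/scene0.png")[150:350,170:430]; cv2.imwrite("pics/s1.png",cv2.resize(a,None,fx=3,fy=3,interpolation=cv2.INTER_CUBIC))
```

```text
(no output)
```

View pics/t1.png

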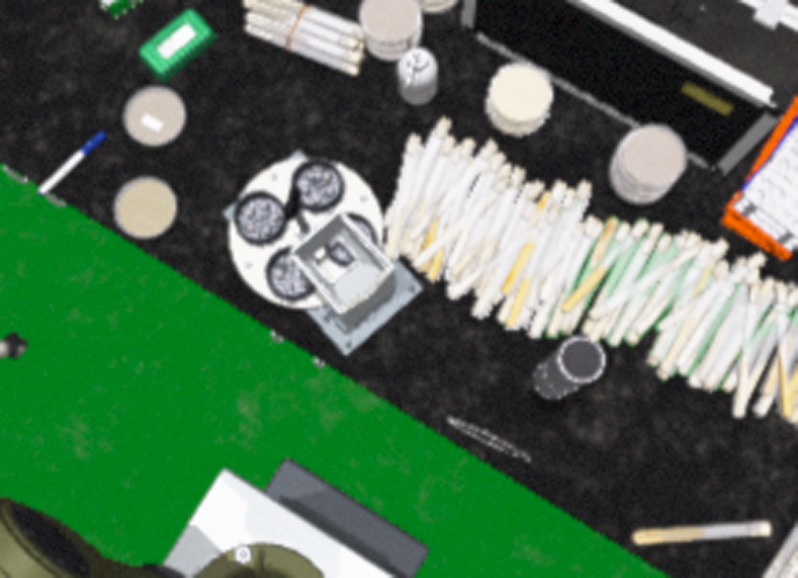

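View pics/s1.png

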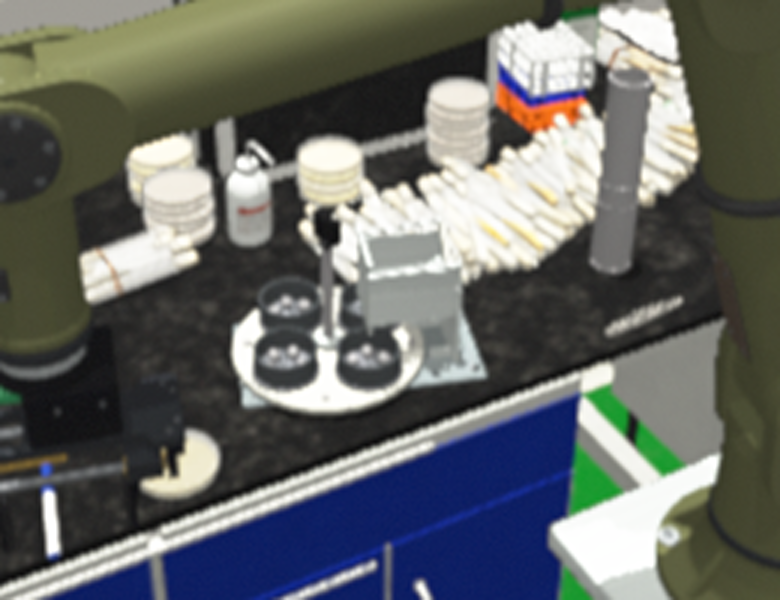

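The top view shows the hopper at crop (345,262). The visible full jars are at (317,185), (262,218) and (290,272), and the fourth, empty one is half hidden at (365,235). The canister mouth is at (582,358). The scene view shows the wing at crop (327,225), the canister at (622,170) and the forceps at (645,315).

```bash
cat > h.py <<'E'
import numpy as np,cv2
from bench import ctrl,vision
from scipy.spatial.transform import Rotation as R
def ray(im,px):
    E=im["extrinsics"];d=np.array([(px[0]-im["cx"])/im["fx"],(px[1]-im["cy"])/im["fy"],1.])
    return -E[:3,:3].T@E[:3,3],E[:3,:3].T@d
def atz(im,px,z):
    c,d=ray(im,px);return c+d*(z-c[2])/d[2]
def tri(*obs):
    A=np.zeros((3,3));b=np.zeros(3)
    for im,px in obs:
        c,d=ray(im,px);d/=np.linalg.norm(d);P=np.eye(3)-np.outer(d,d);A+=P;b+=P@c
    return np.linalg.solve(A,b)
def proj(im,p):
    q=im["extrinsics"]@np.append(p,1);return np.array([im["fx"]*q[0]/q[2]+im["cx"],im["fy"]*q[1]/q[2]+im["cy"]])
def tcp():
    s=ctrl.get_state();return s["position"],R.from_rotvec(s["tool_rot"]),s
def delta(p,Rt):
    """tool-frame shift (mm) and turn to target TCP pos p, Rotation Rt"""
    p0,R0,_=tcp();return np.round(R0.inv().apply(np.array(p)-p0)*1000,1),np.round((R0.inv()*Rt).as_rotvec(),3)
E
python3 - <<'E'
from h import *
np.set_printoptions(precision=4,suppress=True)
T=vision.get_image("top");S=vision.get_image("scene");W=vision.get_image("wrist")
t=lambda x,y:(170+x/2.75,120+y/2.75); s=lambda x,y:(170+x/3,150+y/3)
print("plate T",[atz(T,t(*p),.006)[:2] for p in ((418,288),(348,353),(228,213),(300,153))])
print("wing",tri((T,t(293,197)),(S,s(327,225))), "postbase",atz(T,t(302,228),.03),atz(S,s(330,340),.03))
print("jars T z.054",[atz(T,t(*p),.054)[:2] for p in ((320,181),(262,216),(288,271))])
print("jars S z.054",[atz(S,s(*p),.054)[:2] for p in ((290,298),(285,352),(370,352))])
print("mouth",tri((T,t(582,358)),(S,s(630,78))),"foot S",atz(S,s(612,262),0),"foot T",atz(T,t(551,383),0))
print("hopper far/near top corners",[atz(T,t(*p),.15)[:2] for p in ((296,262),(342,216),(395,265),(345,312))])
for n,p in dict(forceps=((447,420),(530,458)),tube=((635,538),(770,527))).items(): print(n,[atz(T,t(*q),.005)[:2] for q in p])
p,Rt,_=tcp();E=W["extrinsics"];c=-E[:3,:3].T@E[:3,3]
print("cam in tool",Rt.inv().apply(c-p),"cam axes in tool",(Rt.as_matrix().T@E[:3,:3].T),W["fx"],"tool",Rt.as_matrix())
E
```

```text
plate T [array([0.5143, 0.0587]), array([0.3802, 0.0956]), array([0.4637, 0.3605]), array([0.5984, 0.3195])]
wing [0.5024 0.2411 0.1899] postbase [0.4985 0.2481 0.03  ] [0.492 0.24  0.03 ]
jars T z.054 [array([0.5679, 0.2585]), array([0.4801, 0.3018]), array([0.4318, 0.2255])]
jars S z.054 [array([0.5598, 0.2603]), array([0.4693, 0.3076]), array([0.424 , 0.2218])]
mouth [ 0.5025 -0.1777  0.2769] foot S [ 0.4987 -0.1824  0.    ] foot T [ 0.4964 -0.1772  0.    ]
hopper far/near top corners [array([0.4385, 0.2027]), array([0.5239, 0.184 ]), array([0.5037, 0.0876]), array([0.4156, 0.1108])]
forceps [array([ 0.373, -0.076]), array([ 0.3887, -0.2036])]
tube [array([ 0.3705, -0.3826]), array([ 0.4814, -0.5364])]
cam in tool [ 0.0793  0.0001 -0.1615] cam axes in tool [[ 0.0004 -0.9564 -0.292 ]
 [ 1.      0.0002  0.0004]
 [-0.0004 -0.292   0.9564]] 276.1215231259714 tool [[-0.9705  0.2413  0.0001]
 [ 0.2413  0.9705  0.0001]
 [-0.      0.0001 -1.    ]]
```

Emit:
jog_arm(increments=[{"tx": -28,"ty": -19,"tz": -16},{"tx": -56,"ty": -38,"tz": -32},{"tx": -85,"ty": -58,"tz": -48},{"tx": -113,"ty": -77,"tz": -64},{"tx": -142,"ty": -97,"tz": -80}])

```text
validation failed for argument at $.in...
```

Emit:
jog_arm(increments=[{"tx": -28,"ty": -19},{"tx": -56,"ty": -38},{"tx": -85,"ty": -58},{"tx": -113,"ty": -77},{"tx": -142,"ty": -97}])

```text
validation failed for argument at $.in...
```

Emit:
jog_arm(increments=[{"tx": -28,"ty": -19},{"tx": -56,"ty": -38},{"tx": -85,"ty": -58},{"tx": -113,"ty": -77},{"tx": -142,"ty": -97}])

```text
validation failed for argument at $.in...
```

Run:
```python
from h import *
np.set_printoptions(precision=4,suppress=True)
W=vision.get_image("wrist");T=vision.get_image("top")
cv2.imwrite("pics/w1.png",W["color"]);np.savez("w1.npz",**W)
cv2.imwrite("pics/t2.png",T["color"])
p,r,s=tcp();print(s["time"],p,s["joint_positions"],r.as_matrix())
print(proj(W,[.5,.243,.187]),proj(W,[.48,.18,.06]))
```

```text
1.45 [0.1569 0.6308 0.2226] [-1.3129  0.321  -0.0701  1.4505  0.0226  1.3708 -0.0569] [[-0.9704  0.2413  0.0001]
 [ 0.2413  0.9704  0.    ]
 [-0.0001  0.     -1.    ]]
[ 83.0677 551.1239] [106.7313 433.9948]
```

View pics/w1.png

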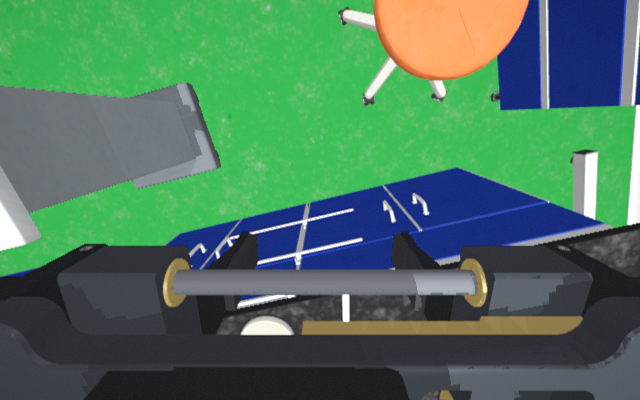

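The wrist image shows only the fingers (rows 250–330), the floor and the cabinet front, because the moves were refused. Each row probably needs every field.

Emit:
jog_arm(increments=[{"tx": -32,"ty": -19,"tz": -14,"wx": 0,"wy": 0,"wz": 0,"gripper": 1},{"tx": -64,"ty": -38,"tz": -28,"wx": 0,"wy": 0,"wz": 0,"gripper": 1},{"tx": -97,"ty": -58,"tz": -42,"wx": 0,"wy": 0,"wz": 0,"gripper": 1},{"tx": -129,"ty": -77,"tz": -56,"wx": 0,"wy": 0,"wz": 0,"gripper": 1},{"tx": -162,"ty": -97,"tz": -70,"wx": 0,"wy": 0,"wz": 0,"gripper": 1}], grip_force=20)

```text
time: 1.87
position: [0.2916, 0.4963, 0.2933]
tool_rot: [-0.381, -3.118, -0.001]
ft_force: [-0.4, 0.2, 0.4]
grip_width: 0.997
grip_force: 0.0
```

Emit:
jog_arm(increments=[{"tx": -32,"ty": -19,"tz": -6,"wx": 0,"wy": 0,"wz": 0,"gripper": 1},{"tx": -64,"ty": -38,"tz": -12,"wx": 0,"wy": 0,"wz": 0,"gripper": 1},{"tx": -97,"ty": -58,"tz": -18,"wx": 0,"wy": 0,"wz": 0,"gripper": 1},{"tx": -129,"ty": -77,"tz": -24,"wx": 0,"wy": 0,"wz": 0,"gripper": 1},{"tx": -162,"ty": -97,"tz": -30,"wx": 0,"wy": 0,"wz": 0,"gripper": 1}])

```text
time: 2.28
position: [0.4254, 0.363, 0.3232]
tool_rot: [0.381, 3.118, 0.001]
ft_force: [0.5, 0.1, 0.6]
grip_width: 1.001
grip_force: 0.0
```

Emit:
jog_arm(increments=[{"tx": -32,"ty": -19,"tz": 0,"wx": 0,"wy": 0,"wz": 0,"gripper": 1},{"tx": -64,"ty": -38,"tz": 0,"wx": 0,"wy": 0,"wz": 0,"gripper": 1},{"tx": -97,"ty": -58,"tz": 0,"wx": 0,"wy": 0,"wz": 0,"gripper": 1},{"tx": -129,"ty": -77,"tz": 0,"wx": 0,"wy": 0,"wz": 0,"gripper": 1},{"tx": -162,"ty": -97,"tz": 0,"wx": 0,"wy": 0,"wz": 0,"gripper": 1}])

```text
time: 2.7
position: [0.5592, 0.2299, 0.323]
tool_rot: [0.381, 3.118, 0.001]
ft_force: [0.3, 0.2, 1.4]
grip_width: 0.999
grip_force: 0.0
```

Run:
```python
from h import *
np.set_printoptions(precision=4,suppress=True)
W=vision.get_image("wrist")
cv2.imwrite("pics/w2.png",W["color"]);np.savez("w2.npz",**W)
p,r,s=tcp();print(s["time"],p,s["joint_positions"],r.as_matrix())
print(proj(W,[.5,.243,.187]),proj(W,[.48,.18,.06]))
```

```text
2.75 [0.5651 0.2205 0.3225] [-0.6978  0.1996  0.3324  1.4161 -0.0577  1.5342  0.9461] [[-0.9676  0.2523  0.0048]
 [ 0.2523  0.9676 -0.0058]
 [-0.0061 -0.0044 -1.    ]]
[322.7506 135.2393] [278.7546 126.7594]
```

View pics/w2.png

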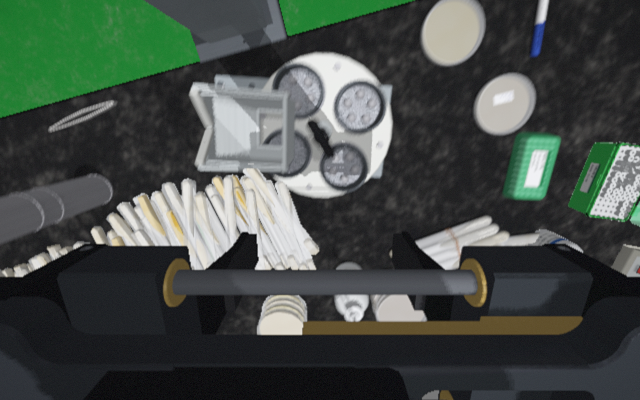

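The wrist view shows the tray at about (330,125), the wing at (320,137) and the hopper at (240,128). The empty jar is at (293,152), partly behind the hopper. I'll enlarge it to measure.

Run:
```python
from h import *
np.set_printoptions(precision=4,suppress=True)
W=vision.get_image("wrist");np.savez("w3.npz",**W)
cv2.imwrite("pics/w3.png",cv2.resize(W["color"][40:210,180:410],None,fx=3.4,fy=3.4,interpolation=cv2.INTER_CUBIC))
p,r,s=tcp();print(s["time"],p,r.as_matrix())
m=(W["color"].max(2)<38).astype(np.uint8); m[200:]=0
n,l,st,c=cv2.connectedComponentsWithStats(m)
for i in range(1,n):
    if st[i,4]>30 and 280<c[i,0]<350 and 100<c[i,1]<170:print(st[i],c[i],cv2.minAreaRect(np.argwhere(l==i)[:,::-1].astype(np.float32)))
```

```text
2.8 [0.5628 0.2229 0.3225] [[-0.9674  0.2531  0.0027]
 [ 0.2531  0.9674 -0.0045]
 [-0.0038 -0.0036 -1.    ]]
[316 108  27  39 439] [329.0843 127.2096] ((328.5540466308594, 127.17569732666016), (42.31414031982422, 13.484725952148438), 54.462318420410156)
```

View pics/w3.png

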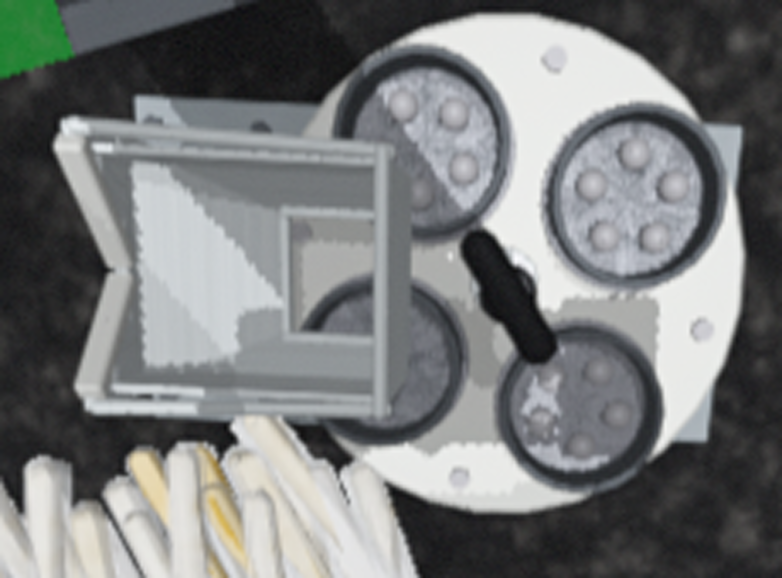

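The enlarged view shows the empty jar E at crop (382,358) and the full jars at (422,140), (637,193) and (580,405). The wing runs from (478,245) to (540,345), the V notch bottom is at (128,270) and the outlet is at about (340,272).

Run:
```python
from h import *
np.set_printoptions(precision=4,suppress=True)
W=dict(np.load("w3.npz"));f=lambda x,y:(180+x/3.4,40+y/3.4)
J={k:atz(W,f(*v),.054)[:2] for k,v in dict(A=(422,142),B=(637,195),C=(580,405),E=(382,358)).items()}
print(J,"centre",(J["A"]+J["C"])/2,(J["B"]+J["E"])/2)
print("tray disc centre",atz(W,f(523,263),.02)[:2])
w=[atz(W,f(*p),.2)[:2] for p in ((478,245),(540,348))];print("wing",w,np.mean(w,0),np.degrees(np.arctan2(*(w[1]-w[0])[::-1])))
for nm,z,q in (("V bottom",.115,[(127,270)]),("V top ends",.15,[(72,130),(90,400)]),("far wall top corners",.16,[(385,147),(382,412)]),
  ("outlet corners",.06,[(286,212),(288,332)]),("plate corners far",.006,[(740,127),(708,440)]),("plate near",.006,[(137,98)])):
    print(nm,[atz(W,f(*p),z)[:2] for p in q])
```

```text
{'A': array([0.4358, 0.2229]), 'B': array([0.4793, 0.3063]), 'C': array([0.5609, 0.2625]), 'E': array([0.5178, 0.1808])} centre [0.4984 0.2427] [0.4985 0.2436]
tray disc centre [0.4945 0.2531]
wing [array([0.4837, 0.2373]), array([0.5165, 0.2477])] [0.5001 0.2425] 17.543665115068453
V bottom [array([0.4579, 0.1057])]
V top ends [array([0.415 , 0.1171]), array([0.499 , 0.0897])]
far wall top corners [array([0.447 , 0.2156]), array([0.528 , 0.1906])]
outlet corners [array([0.4484, 0.1596]), array([0.4961, 0.1447])]
plate corners far [array([0.4613, 0.3663]), array([0.6032, 0.3244])]
plate near [array([0.3785, 0.0979])]
```

Emit:
jog_arm(increments=[{"tx": 15,"ty": -1,"tz": 17,"wx": 0,"wy": 0,"wz": -0.12,"gripper": 1},{"tx": 30,"ty": -1,"tz": 34,"wx": 0,"wy": 0,"wz": -0.24,"gripper": 0.8},{"tx": 45,"ty": -2,"tz": 51,"wx": 0,"wy": 0,"wz": -0.36,"gripper": 0.7},{"tx": 60,"ty": -3,"tz": 68,"wx": 0,"wy": 0,"wz": -0.48,"gripper": 0.6},{"tx": 60,"ty": -3,"tz": 83,"wx": 0,"wy": 0,"wz": -0.56,"gripper": 0.6}])

```text
time: 3.22
position: [0.4962, 0.2444, 0.2388]
tool_rot: [0.508, -3.098, -0.002]
ft_force: [0.7, 0.7, -0.3]
grip_width: 0.78
grip_force: 0.0
```

Emit:
jog_arm(increments=[{"tx": 0,"ty": 0,"tz": 0,"wx": 0,"wy": 0,"wz": 0,"gripper": 0.6},{"tx": 0,"ty": 0,"tz": 0,"wx": 0,"wy": 0,"wz": 0,"gripper": 0.6},{"tx": 0,"ty": 0,"tz": 0,"wx": 0,"wy": 0,"wz": 0,"gripper": 0.6},{"tx": 0,"ty": 0,"tz": 0,"wx": 0,"wy": 0,"wz": 0,"gripper": 0.6},{"tx": 0,"ty": 0,"tz": 0,"wx": 0,"wy": 0,"wz": 0,"gripper": 0.6}])

```text
time: 3.63
position: [0.5002, 0.2428, 0.2407]
tool_rot: [-0.492, 3.101, 0.001]
ft_force: [-0.7, -0.1, 1.2]
grip_width: 0.608
grip_force: 0.0
```

Run:
```python
from h import *
np.set_printoptions(precision=4,suppress=True)
p,r,s=tcp();print(s["time"],p,s["joint_positions"],s["grip_width"]);print(r.as_matrix())
a=np.radians(107.5);y=np.array([np.cos(a),np.sin(a),0]);z=np.array([0,0,-1.])
print(delta([.4995,.2427,.171],R.from_matrix(np.c_[np.cross(y,z),y,z])))
```

```text
3.6333 [0.5002 0.2428 0.2407] [-0.7259  0.1085  0.2456  1.6725 -0.027   1.3619  1.4093] 0.6079539924826902
[[-0.9509 -0.3096  0.0017]
 [-0.3096  0.9509  0.0009]
 [-0.0019  0.0004 -1.    ]]
(array([ 0.9,  0.1, 69.7]), array([0.   , 0.002, 0.009]))
```

Emit:
jog_arm(increments=[{"tx": 0,"ty": 0,"tz": 25,"wx": 0,"wy": 0,"wz": 0,"gripper": 0.6},{"tx": 1,"ty": 0,"tz": 50,"wx": 0,"wy": 0,"wz": 0,"gripper": 0.6},{"tx": 1,"ty": 0,"tz": 69,"wx": 0,"wy": 0,"wz": 0,"gripper": 0.5},{"tx": 1,"ty": 0,"tz": 69,"wx": 0,"wy": 0,"wz": 0,"gripper": 0.3},{"tx": 1,"ty": 0,"tz": 69,"wx": 0,"wy": 0,"wz": 0,"gripper": 0}])

```text
time: 4.05
position: [0.4983, 0.2421, 0.1705]
tool_rot: [0.493, -3.102, 0.001]
ft_force: [0.6, 1.2, 1.2]
grip_width: 0.454
grip_force: 0.0
```

Emit:
jog_arm(increments=[{"tx": 0,"ty": 0,"tz": 0,"wx": 0,"wy": 0,"wz": 0,"gripper": 0},{"tx": 0,"ty": 0,"tz": 0,"wx": 0,"wy": 0,"wz": 0,"gripper": 0},{"tx": 0,"ty": 0,"tz": 0,"wx": 0,"wy": 0,"wz": 0,"gripper": 0},{"tx": 0,"ty": 0,"tz": 0,"wx": 0,"wy": 0,"wz": 0,"gripper": 0},{"tx": 0,"ty": 0,"tz": 0,"wx": 0,"wy": 0,"wz": 0,"gripper": 0}])

```text
time: 4.47
position: [0.4991, 0.2424, 0.1717]
tool_rot: [-0.494, 3.101, 0.001]
ft_force: [-0.3, -0.1, 2.5]
grip_width: 0.134
grip_force: 20.0
```

Emit:
jog_arm(increments=[{"tx": 0,"ty": 0,"tz": 0,"wx": 0,"wy": 0,"wz": 0.06,"gripper": 0},{"tx": 0,"ty": 0,"tz": 0,"wx": 0,"wy": 0,"wz": 0.12,"gripper": 0},{"tx": 0,"ty": 0,"tz": 0,"wx": 0,"wy": 0,"wz": 0.18,"gripper": 0},{"tx": 0,"ty": 0,"tz": 0,"wx": 0,"wy": 0,"wz": 0.24,"gripper": 0},{"tx": 0,"ty": 0,"tz": 0,"wx": 0,"wy": 0,"wz": 0.3,"gripper": 0}])

```text
time: 4.88
position: [0.4991, 0.2424, 0.1717]
tool_rot: [-0.021, 3.14, 0.001]
ft_force: [-0.4, -0.9, 3.1]
grip_width: 0.134
grip_force: 20.0
```

Emit:
jog_arm(increments=[{"tx": 0,"ty": 0,"tz": 0,"wx": 0,"wy": 0,"wz": 0.07,"gripper": 0},{"tx": 0,"ty": 0,"tz": 0,"wx": 0,"wy": 0,"wz": 0.14,"gripper": 0},{"tx": 0,"ty": 0,"tz": 0,"wx": 0,"wy": 0,"wz": 0.21,"gripper": 0},{"tx": 0,"ty": 0,"tz": 0,"wx": 0,"wy": 0,"wz": 0.27,"gripper": 0},{"tx": 0,"ty": 0,"tz": 0,"wx": 0,"wy": 0,"wz": 0.305,"gripper": 0}])

```text
time: 5.3
position: [0.4991, 0.2423, 0.1717]
tool_rot: [0.456, 3.107, 0.001]
ft_force: [0.2, -0.4, 3.9]
grip_width: 0.139
grip_force: 20.0
```

Emit:
jog_arm(increments=[{"tx": 0,"ty": 0,"tz": 0,"wx": 0,"wy": 0,"wz": 0,"gripper": 0},{"tx": 0,"ty": 0,"tz": 0,"wx": 0,"wy": 0,"wz": 0,"gripper": 0},{"tx": 0,"ty": 0,"tz": 0,"wx": 0,"wy": 0,"wz": 0,"gripper": 0.3},{"tx": 0,"ty": 0,"tz": 0,"wx": 0,"wy": 0,"wz": 0,"gripper": 0.6},{"tx": 0,"ty": 0,"tz": 0,"wx": 0,"wy": 0,"wz": 0,"gripper": 0.6}])

```text
time: 5.72
position: [0.4981, 0.2425, 0.1701]
tool_rot: [-0.451, -3.108, 0.0]
ft_force: [-0.4, -0.5, 0.2]
grip_width: 0.283
grip_force: 0.0
```

Emit:
jog_arm(increments=[{"tx": 0,"ty": 0,"tz": 0,"wx": 0,"wy": 0,"wz": 0,"gripper": 0.6},{"tx": -15,"ty": 0,"tz": -35,"wx": 0,"wy": 0,"wz": 0,"gripper": 0.7},{"tx": -30,"ty": 0,"tz": -75,"wx": 0,"wy": 0,"wz": 0,"gripper": 0.8},{"tx": -45,"ty": 0,"tz": -110,"wx": 0,"wy": 0,"wz": 0,"gripper": 1},{"tx": -60,"ty": 0,"tz": -145,"wx": 0,"wy": 0,"wz": 0,"gripper": 1}])

```text
time: 6.13
position: [0.5562, 0.2251, 0.3172]
tool_rot: [-0.451, -3.109, -0.0]
ft_force: [1.0, 0.9, 0.3]
grip_width: 0.66
grip_force: 0.0
```

Run:
```python
from h import *
np.set_printoptions(precision=4,suppress=True)
W=vision.get_image("wrist");np.savez("w4.npz",**W)
c=proj(W,[.49,.2,.06]);print(c);x0,y0=max(0,int(c[0])-130),max(0,int(c[1])-100);print(x0,y0)
cv2.imwrite("pics/w4.png",cv2.resize(W["color"][y0:y0+190,x0:x0+260],None,fx=3,fy=3,interpolation=cv2.INTER_CUBIC))
p,r,s=tcp();print(s["time"],p,s["joint_positions"]);print(r.as_matrix())
```

```text
[295.2511 132.9935]
165 32
6.1833 [0.5614 0.2242 0.3249] [-0.7069  0.1861  0.3338  1.4267 -0.0599  1.5259  0.9033]
[[-0.9579  0.2868  0.0124]
 [ 0.2869  0.958   0.0041]
 [-0.0107  0.0074 -0.9999]]
```

View pics/w4.png

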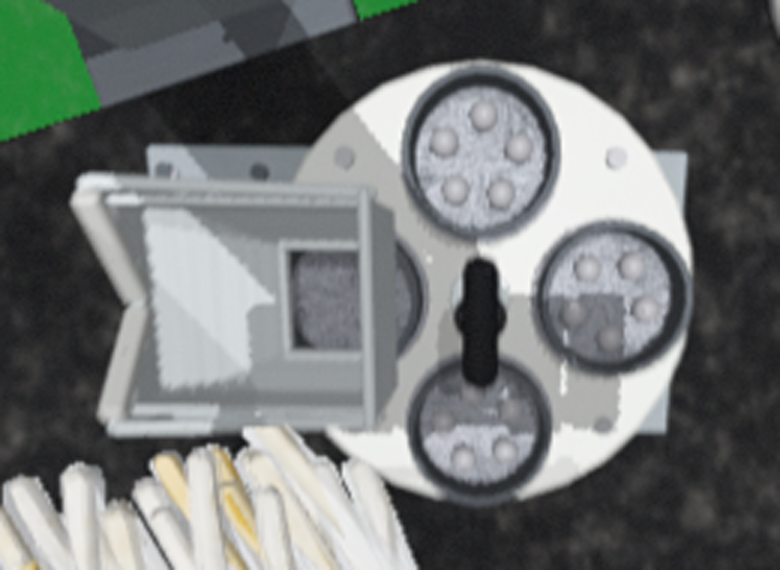

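The crop shows the empty jar filling the outlet square at (325,300). The full jars are at (480,152), (615,297) and (479,430), symmetric about the post, so the tray is aligned. Next I move to the canister.

Emit:
jog_arm(increments=[{"tx": -4,"ty": -32,"tz": -8,"wx": 0,"wy": 0,"wz": 0.105,"gripper": 1},{"tx": -8,"ty": -64,"tz": -16,"wx": 0,"wy": 0,"wz": 0.21,"gripper": 1},{"tx": -12,"ty": -96,"tz": -24,"wx": 0,"wy": 0,"wz": 0.315,"gripper": 1},{"tx": -16,"ty": -128,"tz": -32,"wx": 0,"wy": 0,"wz": 0.42,"gripper": 1},{"tx": -19,"ty": -160,"tz": -40,"wx": 0,"wy": 0,"wz": 0.524,"gripper": 1}])

```text
time: 6.6
position: [0.5281, 0.065, 0.3555]
tool_rot: [-1.249, -2.882, 0.0]
ft_force: [0.1, -0.2, -0.7]
grip_width: 0.989
grip_force: 0.0
```

Emit:
jog_arm(increments=[{"tx": -19,"ty": -26,"tz": -8,"wx": 0,"wy": 0,"wz": 0.105,"gripper": 1},{"tx": -38,"ty": -51,"tz": -16,"wx": 0,"wy": 0,"wz": 0.21,"gripper": 1},{"tx": -57,"ty": -77,"tz": -24,"wx": 0,"wy": 0,"wz": 0.315,"gripper": 1},{"tx": -77,"ty": -103,"tz": -32,"wx": 0,"wy": 0,"wz": 0.42,"gripper": 1},{"tx": -96,"ty": -129,"tz": -40,"wx": 0,"wy": 0,"wz": 0.524,"gripper": 1}])

```text
time: 7.02
position: [0.5003, -0.0934, 0.3957]
tool_rot: [-1.953, -2.461, -0.001]
ft_force: [1.3, 0.3, 0.1]
grip_width: 1.0
grip_force: 0.0
```

Emit:
jog_arm(increments=[{"tx": -30,"ty": -13,"tz": 0,"wx": 0,"wy": 0,"wz": 0.105,"gripper": 1},{"tx": -60,"ty": -26,"tz": 0,"wx": 0,"wy": 0,"wz": 0.21,"gripper": 1},{"tx": -89,"ty": -38,"tz": 0,"wx": 0,"wy": 0,"wz": 0.315,"gripper": 1},{"tx": -119,"ty": -51,"tz": 0,"wx": 0,"wy": 0,"wz": 0.42,"gripper": 1},{"tx": -148,"ty": -63,"tz": 0,"wx": 0,"wy": 0,"wz": 0.524,"gripper": 1}])

```text
time: 7.43
position: [0.4732, -0.252, 0.3955]
tool_rot: [-2.524, -1.871, -0.001]
ft_force: [0.3, 0.4, -0.1]
grip_width: 0.999
grip_force: 0.0
```

Emit:
jog_arm(increments=[{"tx": 0,"ty": 0,"tz": 0,"wx": 0,"wy": 0,"wz": 0,"gripper": 1},{"tx": 0,"ty": 0,"tz": 0,"wx": 0,"wy": 0,"wz": 0,"gripper": 1},{"tx": 0,"ty": 0,"tz": 0,"wx": 0,"wy": 0,"wz": 0,"gripper": 1},{"tx": 0,"ty": 0,"tz": 0,"wx": 0,"wy": 0,"wz": 0,"gripper": 1},{"tx": 0,"ty": 0,"tz": 0,"wx": 0,"wy": 0,"wz": 0,"gripper": 1}])

```text
time: 7.85
position: [0.4746, -0.2489, 0.3953]
tool_rot: [-2.516, -1.881, -0.0]
ft_force: [-1.0, -0.2, 0.4]
grip_width: 0.997
grip_force: 0.0
```

Run:
```python
from h import *
np.set_printoptions(precision=4,suppress=True)
W=vision.get_image("wrist");np.savez("w5.npz",**W)
cv2.imwrite("pics/w5.png",W["color"])
p,r,s=tcp();print(s["time"],p,s["joint_positions"]);print(r.as_matrix())
W4=dict(np.load("w4.npz"));f=lambda x,y:(165+x/3,32+y/3)
J=[atz(W4,f(*q),.054)[:2] for q in ((481,153),(615,297),(479,430))];print("jars",J,"angle",np.degrees(np.arctan2(*(J[0]-J[2])[::-1])),"centre",(J[0]+J[2])/2)
print("V bottom",atz(W4,f(135,300),.115),"V ends",atz(W4,f(84,190),.15),atz(W4,f(112,415),.15),"hopper far",atz(W4,f(365,188),.16),atz(W4,f(369,428),.16))
T=cv2.imread("pics/top0.png")
TI=vision.get_image("top");t=lambda x,y:(170+x/2.75,120+y/2.75)
print("rack",[atz(TI,t(*q),0)[:2] for q in ((725,212),(788,258),(800,100))])
```

```text
7.9 [ 0.4745 -0.2491  0.3954] [-0.2996  0.0422  0.7706  1.4489 -0.0299  1.6626  0.1808]
[[ 0.2831  0.9591 -0.0001]
 [ 0.9591 -0.2831  0.0004]
 [ 0.0004 -0.0002 -1.    ]]
jars [array([0.4366, 0.262 ]), array([0.5191, 0.3072]), array([0.5644, 0.2232])] angle 163.1193725739013 centre [0.5005 0.2426]
V bottom [0.4566 0.1021 0.115 ] V ends [0.4168 0.1138 0.15  ] [0.4977 0.0893 0.15  ] hopper far [0.4468 0.2151 0.16  ] [0.5304 0.1883 0.16  ]
rack [array([ 0.8535, -0.2742]), array([ 0.8395, -0.3867]), array([ 1.0719, -0.2907])]
```

View pics/w5.png

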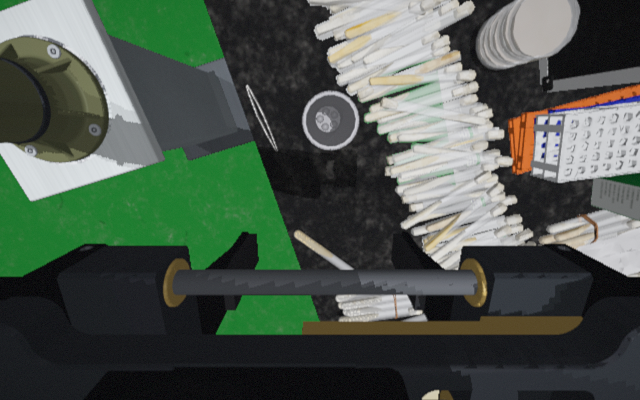

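The wrist view shows the canister mouth as a circle centred at (331,121) with the balls at (325,122). The forceps are at (262,118) and the stick pile edge is near column 370.

```bash
cat >> h.py <<'E'
D=np.array([.2957,.9553,0]);O=np.array([.457,.1033,0]);YS=np.array([.9553,-.2957,0])
def Rp(p):
    p=np.radians(p);z=np.array([*(np.sin(p)*D[:2]),-np.cos(p)]);return R.from_matrix(np.c_[np.cross(YS,z),YS,z])
E
python3 - <<'E'
from h import *
np.set_printoptions(precision=4,suppress=True)
W=dict(np.load("w5.npz"))
g=cv2.cvtColor(W["color"],cv2.COLOR_BGR2GRAY)
c=cv2.HoughCircles(cv2.resize(g[70:170,280:385],None,fx=4,fy=4,interpolation=cv2.INTER_CUBIC),cv2.HOUGH_GRADIENT,1,50,param1=150,param2=25,minRadius=85,maxRadius=130)
print(c[0][:3]/4+[280,70,0] if c is not None else None)
print("mouth z.28",atz(W,(330.7,121),.28))
S=vision.get_image("scene");T=vision.get_image("top")
s=lambda x,y:(170+x/3,150+y/3)
print("tri mouth",tri((W,(330.7,121)),(S,s(630,78)),(T,(170+582/2.75,120+358/2.75))))
print("pile edge",atz(W,(367,120),.02),atz(W,(395,200),.02))
C=np.array([*atz(W,(330.7,121),.28)[:2],.15]);Rt=Rp(70);t=Rt.apply([0,0,1])
print(C,t,"pre",C-.1*t,delta(C-.1*t,Rt),"grasp",delta(C+.019*t,Rt))
E
```

```text
[[330.375 120.875  25.   ]]
mouth z.28 [ 0.503  -0.1772  0.28  ]
tri mouth [ 0.5027 -0.1776  0.2769]
pile edge [ 0.5727 -0.1996  0.02  ] [ 0.5899 -0.3671  0.02  ]
[ 0.503  -0.1772  0.15  ] [ 0.2779  0.8977 -0.342 ] pre [ 0.4752 -0.267   0.1842] (array([-16.2,   5.8, 211.4]), array([-0.007,  1.221,  0.01 ])) grasp (array([ 95.6,   7.1, 252.1]), array([-0.007,  1.221,  0.01 ]))
```

Emit:
jog_arm(increments=[{"tx": -5,"ty": 1,"tz": 18,"wx": 0,"wy": 0.12,"wz": 0,"gripper": 1},{"tx": -10,"ty": 2,"tz": 36,"wx": 0,"wy": 0.24,"wz": 0,"gripper": 1},{"tx": -15,"ty": 3,"tz": 54,"wx": 0,"wy": 0.36,"wz": 0,"gripper": 1},{"tx": -20,"ty": 4,"tz": 72,"wx": 0,"wy": 0.48,"wz": 0,"gripper": 1},{"tx": -25,"ty": 5,"tz": 90,"wx": 0,"wy": 0.6,"wz": 0,"gripper": 1}])

```text
time: 8.47
position: [0.4722, -0.2765, 0.3062]
tool_rot: [-2.166, -1.617, -0.68]
ft_force: [0.9, 1.5, -0.3]
grip_width: 1.003
grip_force: 0.0
```

```bash
cat > q.py <<'E'
from h import *
import sys
np.set_printoptions(precision=4,suppress=True)
C=np.array([.503,-.1775,.15])
def q(*targets):
    p,r,s=tcp();print(s["time"],"p",p,"j",s["joint_positions"],"w",s["grip_width"],s["ft_force"])
    for x,a in targets: print(*delta(x,Rp(a)))
E
python3 -c "
from q import *
t=Rp(70).apply([0,0,1]);q((C-.1*t,70))"
```

```text
8.4667 p [ 0.4722 -0.2765  0.3062] j [ 0.1331  0.3544  0.8836  1.5057 -0.7262  1.8187  0.7209] w 1.0034367211688464 [ 0.8808  1.5476 -0.3205]
[-61.4  -0.3 105.9] [-0.006  0.617  0.01 ]
```

Emit:
jog_arm(increments=[{"tx": -12,"ty": 0,"tz": 20,"wx": 0,"wy": 0.1,"wz": 0,"gripper": 1},{"tx": -24,"ty": 0,"tz": 40,"wx": 0,"wy": 0.2,"wz": 0,"gripper": 1},{"tx": -36,"ty": 0,"tz": 60,"wx": 0,"wy": 0.3,"wz": 0,"gripper": 1},{"tx": -48,"ty": 0,"tz": 80,"wx": 0,"wy": 0.4,"wz": 0,"gripper": 1},{"tx": -58,"ty": 0,"tz": 100,"wx": 0,"wy": 0.5,"wz": 0.01,"gripper": 1}])

```text
time: 8.88
position: [0.474, -0.2683, 0.1889]
tool_rot: [-1.808, -1.33, -1.107]
ft_force: [0.6, -0.0, 0.2]
grip_width: 0.997
grip_force: 0.0
```

```bash
python3 -c "
from q import *
for a in (63,65,70):
  t=Rp(a).apply([0,0,1]);q((C-.08*t,a),(C+.013*t,a))"
```

```text
8.8833 p [ 0.474  -0.2683  0.1889] j [ 0.4708  0.7035  0.6839  1.5663 -1.0598  2.0091  1.0125] w 0.9973857442329055 [ 0.5863 -0.0291  0.1534]
[ 8.5  0.9 22.6] [-0.005 -0.004 -0.005]
[  8.1   1.4 115.6] [-0.005 -0.004 -0.005]
8.8833 p [ 0.474  -0.2683  0.1889] j [ 0.4708  0.7035  0.6839  1.5663 -1.0598  2.0091  1.0125] w 0.9973857442329055 [ 0.5863 -0.0291  0.1534]
[ 5.7  0.9 22.6] [-0.005  0.031 -0.005]
[  8.6   1.4 115.6] [-0.005  0.031 -0.005]
8.8833 p [ 0.474  -0.2683  0.1889] j [ 0.4708  0.7035  0.6839  1.5663 -1.0598  2.0091  1.0125] w 0.9973857442329055 [ 0.5863 -0.0291  0.1534]
[-1.3  1.  23.1] [-0.005  0.118 -0.005]
[  9.7   1.4 115.5] [-0.005  0.118 -0.005]
```

Emit:
jog_arm(increments=[{"tx": 4,"ty": 1,"tz": 25,"wx": 0,"wy": 0,"wz": 0,"gripper": 1},{"tx": 8,"ty": 1,"tz": 50,"wx": 0,"wy": 0,"wz": 0,"gripper": 1},{"tx": 8,"ty": 1,"tz": 75,"wx": 0,"wy": 0,"wz": 0,"gripper": 1},{"tx": 8,"ty": 1,"tz": 98,"wx": 0,"wy": 0,"wz": 0,"gripper": 1},{"tx": 8,"ty": 1,"tz": 114,"wx": 0,"wy": 0,"wz": 0,"gripper": 1}])

```text
time: 9.3
position: [0.5058, -0.1648, 0.1445]
tool_rot: [-1.807, -1.333, -1.101]
ft_force: [-0.2, 0.0, 0.6]
grip_width: 1.0
grip_force: 0.0
```

Emit:
jog_arm(increments=[{"tx": 0,"ty": 0,"tz": 0,"wx": 0,"wy": 0,"wz": 0,"gripper": 0.7},{"tx": 0,"ty": 0,"tz": 0,"wx": 0,"wy": 0,"wz": 0,"gripper": 0.65},{"tx": 0,"ty": 0,"tz": 0,"wx": 0,"wy": 0,"wz": 0,"gripper": 0.5},{"tx": 0,"ty": 0,"tz": 0,"wx": 0,"wy": 0,"wz": 0,"gripper": 0.4},{"tx": 0,"ty": 0,"tz": 0,"wx": 0,"wy": 0,"wz": 0,"gripper": 0.4}], grip_force=25)

```text
time: 9.72
position: [0.5054, -0.1687, 0.1461]
tool_rot: [-1.812, -1.334, -1.104]
ft_force: [1.3, 0.1, -0.6]
grip_width: 0.705
grip_force: 0.0
```

```bash
python3 -c "
from q import *
q((C,63))
p,r,s=tcp();print(np.degrees(r.as_matrix().T@[0,0,1]*1),p-.019*0)
print('grasp pt',p-r.apply([0,0,.019]),r.as_matrix())"
```

```text
9.7167 p [ 0.5054 -0.1687  0.1461] j [ 0.3184  0.6414  0.6518  1.7522 -1.107   1.8376  1.0135] w 0.7052283441652916 [ 1.3138  0.1391 -0.6347]
[-0.7  0.3 -9.9] [-0.005  0.001 -0.005]
[ 51.0285  -0.3611 -26.0531] [ 0.5054 -0.1687  0.1461]
grasp pt [ 0.5005 -0.1849  0.1547] [[ 0.1389  0.9559  0.2589]
 [ 0.433  -0.2937  0.8522]
 [ 0.8906 -0.0063 -0.4547]]
```

Emit:
jog_arm(increments=[{"tx": 0,"ty": 0,"tz": 4,"wx": 0,"wy": 0,"wz": 0,"gripper": 0.4},{"tx": 0,"ty": 0,"tz": 4,"wx": 0,"wy": 0,"wz": 0,"gripper": 0.4},{"tx": 0,"ty": 0,"tz": 4,"wx": 0,"wy": 0,"wz": 0,"gripper": 0.4},{"tx": 0,"ty": 0,"tz": 4,"wx": 0,"wy": 0,"wz": 0,"gripper": 0.4},{"tx": 0,"ty": 0,"tz": 4,"wx": 0,"wy": 0,"wz": 0,"gripper": 0.4}], grip_force=40)

```text
time: 10.13
position: [0.5067, -0.1641, 0.1445]
tool_rot: [-1.81, -1.334, -1.104]
ft_force: [-0.7, -3.0, 4.1]
grip_width: 0.621
grip_force: 40.0
```

```bash
python3 -c "
from q import *
P=O-.0362*D+[0,0,.163]
q((P,18))
p,r,s=tcp();print(delta(p+[-.01,.04,.05],r),s['grip_force'])"
```

```text
10.1333 p [ 0.5067 -0.1641  0.1445] j [ 0.3127  0.6403  0.6491  1.7585 -1.1104  1.832   1.0141] w 0.6212674696827066 [-0.6833 -3.0419  4.1442]
[ 108.7 -126.   174.7] [-0.007 -0.786 -0.002]
(array([ 60.5, -21.6,   8.9]), array([0., 0., 0.])) 39.99725265428424
```

Emit:
jog_arm(increments=[{"tx": 15,"ty": 0,"tz": -8,"wx": 0,"wy": 0,"wz": 0,"gripper": 0.4},{"tx": 30,"ty": -2,"tz": -12,"wx": 0,"wy": 0,"wz": 0,"gripper": 0.4},{"tx": 45,"ty": -15,"tz": 0,"wx": 0,"wy": -0.06,"wz": 0,"gripper": 0.4},{"tx": 58,"ty": -35,"tz": 25,"wx": 0,"wy": -0.15,"wz": 0,"gripper": 0.4},{"tx": 68,"ty": -55,"tz": 55,"wx": 0,"wy": -0.25,"wz": 0,"gripper": 0.4}])

```text
time: 10.55
position: [0.4768, -0.0736, 0.1776]
tool_rot: [-2.009, -1.473, -0.891]
ft_force: [0.3, 1.9, -1.7]
grip_width: 0.618
grip_force: 40.0
```

```bash
python3 -c "
from q import *
P=O-.0362*D+[0,0,.163]
q((P,18))"
```

```text
10.55 p [ 0.4768 -0.0736  0.1776] j [-0.0104  0.2435  0.74    1.9799 -0.8962  1.5199  0.7522] w 0.6184790977130464 [ 0.3241  1.8829 -1.719 ]
[ 73.1 -71.2 104.7] [-0.007 -0.528 -0.006]
```

Emit:
jog_arm(increments=[{"tx": 16,"ty": -14,"tz": 20,"wx": 0,"wy": -0.11,"wz": 0,"gripper": 0.4},{"tx": 32,"ty": -28,"tz": 40,"wx": 0,"wy": -0.22,"wz": 0,"gripper": 0.4},{"tx": 48,"ty": -42,"tz": 60,"wx": 0,"wy": -0.33,"wz": 0,"gripper": 0.4},{"tx": 61,"ty": -56,"tz": 82,"wx": 0,"wy": -0.44,"wz": 0,"gripper": 0.4},{"tx": 72,"ty": -70,"tz": 102,"wx": -0.007,"wy": -0.528,"wz": -0.006,"gripper": 0.4}])

```text
time: 10.97
position: [0.4477, 0.0625, 0.1684]
tool_rot: [-2.34, -1.734, -0.401]
ft_force: [-0.1, 0.5, -3.3]
grip_width: 0.615
grip_force: 40.0
```

Emit:
jog_arm(increments=[{"tx": 0,"ty": 0,"tz": 0,"wx": 0,"wy": 0,"wz": 0,"gripper": 0.4},{"tx": 0,"ty": 0,"tz": 0,"wx": 0,"wy": 0,"wz": 0,"gripper": 0.4},{"tx": 0,"ty": 0,"tz": 0,"wx": 0,"wy": 0,"wz": 0,"gripper": 0.4},{"tx": 0,"ty": 0,"tz": 0,"wx": 0,"wy": 0,"wz": 0,"gripper": 0.4},{"tx": 0,"ty": 0,"tz": 0,"wx": 0,"wy": 0,"wz": 0,"gripper": 0.4}])

```text
time: 11.38
position: [0.4477, 0.06, 0.1669]
tool_rot: [-2.339, -1.725, -0.399]
ft_force: [-0.2, -0.4, -2.7]
grip_width: 0.615
grip_force: 40.0
```

```bash
python3 -c "
from q import *
P=O-.0362*D+[0,0,.163]
q((P,18),(P-[0,0,.047],18))
T=vision.get_image('top');S=vision.get_image('scene')
a=T['color'][140:300,230:430];b=S['color'][150:310,230:430]
cv2.imwrite('pics/c1.png',np.hstack([cv2.resize(a,None,fx=2,fy=3.4)[:, :],cv2.resize(b,None,fx=2,fy=3.4)]) if 0 else cv2.resize(np.vstack([a,b]),None,fx=1.85,fy=1.85,interpolation=cv2.INTER_CUBIC))"
```

```text
11.3833 p [0.4477 0.06   0.1669] j [-0.3851 -0.1521  0.4308  2.1041 -0.3014  1.1119 -0.1302] w 0.6153302322339558 [-0.1658 -0.3729 -2.7238]
[ 6.2 -3.9  6.3] [-0.007 -0.028 -0.001]
[-9.6 -3.6 50.6] [-0.007 -0.028 -0.001]
```

View pics/c1.png

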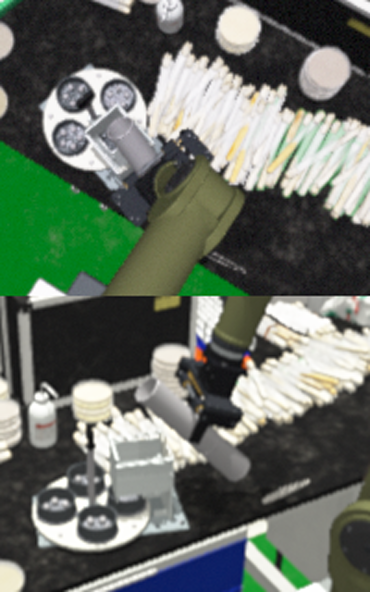

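The canister is held tilted about 45° with its mouth over the hopper (top part at about (125,145), scene part at (150,395)). I lower it now.

Emit:
jog_arm(increments=[{"tx": 6,"ty": -4,"tz": 6,"wx": -0.007,"wy": -0.028,"wz": 0,"gripper": 0.4},{"tx": 3,"ty": -4,"tz": 15,"wx": -0.007,"wy": -0.028,"wz": 0,"gripper": 0.4},{"tx": 0,"ty": -4,"tz": 25,"wx": -0.007,"wy": -0.028,"wz": 0,"gripper": 0.4},{"tx": -4,"ty": -4,"tz": 35,"wx": -0.007,"wy": -0.028,"wz": 0,"gripper": 0.4},{"tx": -7,"ty": -4,"tz": 43,"wx": -0.007,"wy": -0.028,"wz": 0,"gripper": 0.4}])

```text
time: 11.9
position: [0.4452, 0.0697, 0.1228]
tool_rot: [-2.358, -1.742, -0.373]
ft_force: [1.5, -0.2, -2.8]
grip_width: 0.618
grip_force: 40.0
```

Emit:
jog_arm(increments=[{"tx": 0,"ty": 0,"tz": 0,"wx": 0,"wy": 0,"wz": 0,"gripper": 0.4},{"tx": -1,"ty": 0,"tz": 2,"wx": 0,"wy": 0,"wz": 0,"gripper": 0.4},{"tx": -1,"ty": 0,"tz": 4,"wx": 0,"wy": 0,"wz": 0,"gripper": 0.4},{"tx": -2,"ty": 0,"tz": 6,"wx": 0,"wy": 0,"wz": 0,"gripper": 0.4},{"tx": -2,"ty": 0,"tz": 7,"wx": 0,"wy": 0,"wz": 0,"gripper": 0.4}])

```text
time: 12.32
position: [0.4463, 0.0707, 0.1176]
tool_rot: [-2.357, -1.744, -0.376]
ft_force: [0.0, 0.5, -2.1]
grip_width: 0.616
grip_force: 40.0
```

```bash
python3 -c "
from q import *
P=O-.0362*D+[0,0,.113]
q((P,18))
print(tcp()[2]['torque'])
T=vision.get_image('top');S=vision.get_image('scene')
np.savez('cT.npz',**T);np.savez('cS.npz',**S)
b=S['color'][200:330,220:400]
cv2.imwrite('pics/c2.png',cv2.resize(b,None,fx=4.4,fy=4.4,interpolation=cv2.INTER_CUBIC))"
```

```text
12.3167 p [0.4463 0.0707 0.1176] j [-0.401  -0.1022  0.413   2.1653 -0.3113  0.9996 -0.125 ] w 0.6162138975808468 [ 0.0078  0.4515 -2.0919]
[-3.2  0.6  3.8] [ 0.001 -0.001  0.003]
[-0.5493  0.2481  0.0029]
```

View pics/c2.png

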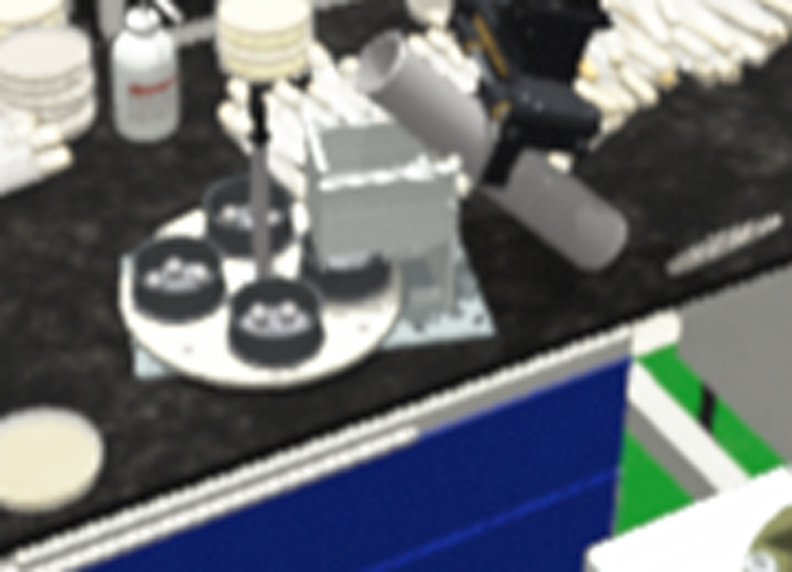

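The canister lies over the hopper edge with its mouth at crop (385,60) and its foot at about (598,240), still clear of the bench or nearly so. I'll check its tilt against the camera model.

```bash
python3 -c "
from q import *
S=dict(np.load('cS.npz'));T=dict(np.load('cT.npz'))
p,r,s=tcp();G=p-r.apply([0,0,.014])
print('G stand',(G-O)@D,(G-O)@YS,G[2])
f=lambda x,y:np.array((220+x/4.4,200+y/4.4))
print('obs mouth',f(385,60),'foot centre',f(600,238))
for th in (40,45,50,55,60):
  a=np.sin(np.radians(th))*D+[0,0,np.cos(np.radians(th))]
  F=G-.152*a;print(th,proj(S,F+.28*a),proj(S,F),'foot z',F[2]-.027*np.sin(np.radians(th)),'axis z at rest',F[2]+(O-F)@D/np.tan(np.radians(th)))
"
```

```text
G stand -0.03849788206277004 -0.0007921615746192094 0.13093570278845607
obs mouth [307.5    213.6364] foot centre [356.3636 254.0909]
40 [307.3252 212.501 ] [353.7693 256.9023] foot z -0.0028583180271651507 axis z at rest 0.17681995137370132
45 [304.9071 214.6174] [356.4723 254.6801] foot z 0.004363588956064052 axis z at rest 0.1694375164780666
50 [302.6932 216.8788] [358.9903 252.298 ] foot z 0.012548786151889684 axis z at rest 0.1632428354303887
55 [300.7012 219.2649] [361.3055 249.7706] foot z 0.02163497926729428 axis z at rest 0.1578953991906744
60 [298.9467 221.7548] [363.4012 247.1139] foot z 0.03155301688627621 axis z at rest 0.15316524544062685
```

Emit:
jog_arm(increments=[{"tx": -1,"ty": 0,"tz": 2,"wx": 0,"wy": 0,"wz": 0,"gripper": 0.4},{"tx": -1,"ty": 0,"tz": 3,"wx": 0,"wy": 0,"wz": 0,"gripper": 0.4},{"tx": -2,"ty": 0,"tz": 4,"wx": 0,"wy": 0,"wz": 0,"gripper": 0.4},{"tx": -2,"ty": 0,"tz": 5,"wx": 0,"wy": 0,"wz": 0,"gripper": 0.4},{"tx": -2,"ty": 0,"tz": 5,"wx": 0,"wy": 0,"wz": 0,"gripper": 0.4}])

```text
time: 12.83
position: [0.4464, 0.0707, 0.1144]
tool_rot: [-2.355, -1.743, -0.378]
ft_force: [-7.4, -3.3, 12.7]
grip_width: 0.617
grip_force: 40.0
```

```bash
python3 -c "
from q import *
P=O-.0362*D+[0,0,.113]
q((P,18));print(tcp()[2]['torque'])"
```

```text
12.8333 p [0.4464 0.0707 0.1144] j [-0.4005 -0.0971  0.4156  2.1688 -0.3177  0.9933 -0.1161] w 0.6170800912699813 [-7.4221 -3.2867 12.7317]
[-2.2  0.5  0.7] [ 0.    -0.003  0.004]
[-0.1003  1.3698  0.522 ]
```

Emit:
jog_arm(increments=[{"tx": 0,"ty": -1,"tz": -1,"wx": 0,"wy": 0,"wz": 0,"gripper": 0.4},{"tx": 0,"ty": -2,"tz": -1,"wx": 0,"wy": 0,"wz": 0,"gripper": 0.4},{"tx": 0,"ty": -3,"tz": 0,"wx": 0,"wy": 0,"wz": 0,"gripper": 0.4},{"tx": 0,"ty": -3,"tz": 0,"wx": 0,"wy": 0,"wz": 0,"gripper": 0.4},{"tx": 0,"ty": -3,"tz": 0,"wx": 0,"wy": 0,"wz": 0,"gripper": 0.4}], grip_force=8)

```text
time: 13.25
position: [0.4458, 0.0708, 0.1141]
tool_rot: [-2.36, -1.744, -0.383]
ft_force: [1.9, -2.7, 6.5]
grip_width: 0.623
grip_force: 8.0
```

```bash
python3 -c "
from q import *
P=O-.0362*D+[0,0,.113]
q((P,18));print(tcp()[2]['torque'])"
```

```text
13.25 p [0.4458 0.0708 0.1141] j [-0.4012 -0.1033  0.4133  2.1745 -0.3135  0.9864 -0.1216] w 0.6232864749994452 [ 1.9481 -2.7279  6.4615]
[-2.1  1.1  0.5] [ 0.006 -0.003  0.003]
[-0.6446 -0.2565 -0.08  ]
```

Emit:
jog_arm(increments=[{"tx": 0,"ty": 0,"tz": 0,"wx": 0,"wy": 0,"wz": 0,"gripper": 0.63},{"tx": 0,"ty": 0,"tz": 0,"wx": 0,"wy": 0,"wz": 0,"gripper": 0.65},{"tx": 0,"ty": 0,"tz": 0,"wx": 0,"wy": 0,"wz": 0,"gripper": 0.7},{"tx": 0,"ty": 0,"tz": 0,"wx": 0,"wy": 0,"wz": 0,"gripper": 0.8},{"tx": 0,"ty": 0,"tz": 0,"wx": 0,"wy": 0,"wz": 0,"gripper": 0.95}])

```text
time: 13.67
position: [0.442, 0.0717, 0.1114]
tool_rot: [-2.356, -1.744, -0.373]
ft_force: [-0.2, -0.7, -0.3]
grip_width: 0.775
grip_force: 0.0
```

Emit:
jog_arm(increments=[{"tx": 0,"ty": 0,"tz": 0,"wx": 0,"wy": 0,"wz": 0,"gripper": 1},{"tx": 0,"ty": 0,"tz": 0,"wx": 0,"wy": 0,"wz": 0,"gripper": 1},{"tx": 0,"ty": 0,"tz": -15,"wx": 0,"wy": 0,"wz": 0,"gripper": 1},{"tx": 0,"ty": 0,"tz": -40,"wx": 0,"wy": 0,"wz": 0,"gripper": 1},{"tx": 0,"ty": 0,"tz": -70,"wx": 0,"wy": 0,"wz": 0,"gripper": 1}])

```text
time: 14.08
position: [0.4346, 0.0509, 0.1775]
tool_rot: [-2.355, -1.743, -0.369]
ft_force: [0.6, 0.0, 0.8]
grip_width: 0.997
grip_force: 0.0
```

Emit:
jog_arm(increments=[{"tx": -5,"ty": 0,"tz": -20,"wx": 0,"wy": 0,"wz": 0,"gripper": 1},{"tx": -10,"ty": 0,"tz": -40,"wx": 0,"wy": 0,"wz": 0,"gripper": 1},{"tx": -20,"ty": 0,"tz": -50,"wx": 0,"wy": 0,"wz": 0,"gripper": 1},{"tx": -20,"ty": 0,"tz": -50,"wx": 0,"wy": 0,"wz": 0,"gripper": 1},{"tx": -20,"ty": 0,"tz": -50,"wx": 0,"wy": 0,"wz": 0,"gripper": 1}])

```text
time: 14.5
position: [0.4262, 0.0174, 0.2194]
tool_rot: [-2.358, -1.742, -0.376]
ft_force: [-0.4, -0.1, 0.4]
grip_width: 0.998
grip_force: 0.0
```

```bash
python3 -c "
from q import *
P=O-.0362*D+[0,0,.113]
q((P,18))
T=vision.get_image('top');S=vision.get_image('scene');W=vision.get_image('wrist')
np.savez('cT.npz',**T);np.savez('cS.npz',**S);np.savez('cW.npz',**W)
b=cv2.resize(S['color'][200:300,240:380],None,fx=4,fy=4,interpolation=cv2.INTER_CUBIC)
w=cv2.resize(W['color'][:, :],(240,150));w=cv2.copyMakeBorder(cv2.resize(W['color'][0:260,120:520],(240,156)),0,244,0,0,cv2.BORDER_CONSTANT)
cv2.imwrite('pics/c3.png',np.hstack([b,w]))"
```

```text
14.5 p [0.4262 0.0174 0.2194] j [-0.3403 -0.2449  0.4366  2.0556 -0.2166  1.248  -0.1473] w 0.9978678155205097 [-0.3744 -0.0686  0.432 ]
[ 19.2   4.1 118.2] [ 0.    -0.001  0.002]
```

View pics/c3.png

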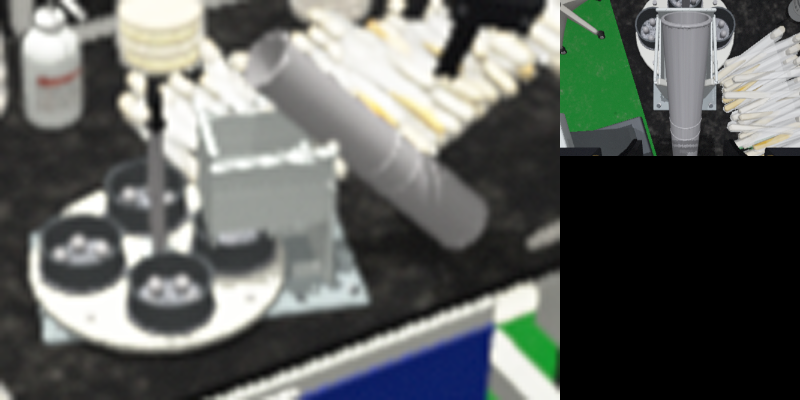

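The canister stands leaning on the notch by itself, with its mouth at crop (276,60) over the hopper and its foot at (465,222) on the bench. My viewing budget is used up, so from here I work from numbers. Joint 2 is near its limit, so I'll fit a kinematic model from logged poses to check the tipping path.

```bash
cat > kin.py <<'E'
from h import *
from scipy.optimize import least_squares
import itertools
Ps=np.array([[.1568,.6302,.2215],[.5651,.2205,.3225],[.5002,.2428,.2407],[.5614,.2242,.3249],[.4745,-.2491,.3954],[.4722,-.2765,.3062],[.474,-.2683,.1889],[.5054,-.1687,.1461],[.4768,-.0736,.1776],[.4477,.06,.1669],[.4262,.0174,.2194],[.4463,.0707,.1176]])
Js=np.array([[-1.3129,.3218,-.0701,1.4517,.0226,1.3708,-.0569],[-.6978,.1996,.3324,1.4161,-.0577,1.5342,.9461],[-.7259,.1085,.2456,1.6725,-.027,1.3619,1.4093],[-.7069,.1861,.3338,1.4267,-.0599,1.5259,.9033],[-.2996,.0422,.7706,1.4489,-.0299,1.6626,.1808],[.1331,.3544,.8836,1.5057,-.7262,1.8187,.7209],[.4708,.7035,.6839,1.5663,-1.0598,2.0091,1.0125],[.3184,.6414,.6518,1.7522,-1.107,1.8376,1.0135],[-.0104,.2435,.74,1.9799,-.8962,1.5199,.7522],[-.3851,-.1521,.4308,2.1041,-.3014,1.1119,-.1302],[-.3403,-.2449,.4366,2.0556,-.2166,1.248,-.1473],[-.401,-.1022,.413,2.1653,-.3113,.9996,-.125]])
LO=np.array([-2.86,-.3,-1.38,.06,-1.56,.09,-2.69]);HI=np.array([2.86,2.09,1.24,2.45,4.7,2.05,2.69])
rz=lambda a:R.from_euler('z',a).as_matrix();ry=lambda a:R.from_euler('y',a).as_matrix()
def fk(j,k,s):
    h,a0,L1,e1,L2,e2,w,e3=k
    A=rz(-j[0]);p=A@[a0,0,h];A=A@ry(j[1])@rz(s[0]*j[2]);p=p+A@[e1,0,L1]
    A=A@ry(j[3]);p=p+A@[e2,0,L2];A=A@rz(s[1]*j[4])@ry(j[5]);p=p+A@[e3,0,w]
    return p,A@rz(s[2]*j[6]+s[3])
def fit():
    best=None
    for s in itertools.product((1,-1),(1,-1)):
        r=least_squares(lambda k:np.concatenate([fk(j,k,(*s,1,0))[0]-p for j,p in zip(Js,Ps)]),[.3,0,.35,0,.35,0,.25,0])
        if best is None or r.cost<best[0]: best=(r.cost,r.x,s,np.abs(r.fun).max())
    return best
E
python3 - <<'E'
from kin import *
np.set_printoptions(precision=4,suppress=True)
b=fit();print(b)
for s7 in (1,-1):
    print(s7,[np.round((R.from_matrix(fk(Js[i],b[1],(*b[2],s7,0))[1]).inv()*Rm).as_rotvec(),3).tolist() for i,Rm in ((0,R.from_rotvec([-.3819,-3.1182,.003])),(7,R.from_rotvec([-1.812,-1.334,-1.104])),(11,R.from_rotvec([-2.357,-1.744,-.376])))])
E
```

```text
(np.float64(0.0012645768091479042), array([ 0.2519, -0.0464,  0.4745,  0.0319,  0.5421, -0.0139,  0.3815,
        0.0164]), (-1, -1), np.float64(0.028519338538326222))
1 [[0.0, -0.0, 1.685], [-0.0, 0.0, -0.457], [0.0, 0.0, 1.821]]
-1 [[0.0, -0.0, 1.571], [-0.0, -0.0, 1.57], [0.0, 0.0, 1.571]]
```

```bash
cat > kin2.py <<'E'
from kin import *
def frames(j):
    A0=rz(-j[0]);A1=A0@ry(j[1]);A2=A1@rz(-j[2]);A3=A2@ry(j[3]);A4=A3@rz(-j[4]);A5=A4@ry(j[5]);return [A0,A2,A3,A4,A5],A5@rz(-j[6]+np.pi/2)
def M(j): return np.hstack(frames(j)[0])
A=np.vstack([M(j) for j in Js]);K=np.linalg.lstsq(A,Ps.ravel(),rcond=1e-3)[0]
def fk2(j): return M(j)@K,R.from_matrix(frames(j)[1])
E
python3 - <<'E'
from kin2 import *
np.set_printoptions(precision=4,suppress=True)
print(K.reshape(5,3));print(np.abs(A@K-Ps.ravel()).reshape(-1,3).max(1));print(np.linalg.svd(A)[1])
E
```

```text
[[ 0.     -0.0156  0.2495]
 [-0.     -0.0053  0.4676]
 [-0.0001 -0.0053  0.2565]
 [ 0.0001 -0.0002  0.2565]
 [-0.     -0.0002  0.3686]]
[0.     0.0001 0.     0.     0.     0.     0.     0.     0.     0.0001
 0.     0.0001]
[7.6262 7.5296 7.5079 1.7595 1.6173 1.0482 0.8643 0.7269 0.5672 0.5098
 0.3044 0.1304 0.     0.     0.    ]
```

```bash
cat > plan.py <<'E'
from kin2 import *
def hh(s): return .027*np.sqrt(1+1/np.cos(s)**2)+.005*np.tan(abs(s))
def axis(th): th=np.radians(th);return np.sin(th)*D+np.array([0,0,np.cos(th)])
def pose(th,al,rho,L,Dm=.071,dep=.014,back=0,lift=0):
    a=axis(th);G=O+[0,0,.115+hh(np.radians(90-th))+lift]-(.28-Dm-L)*a
    Rt=R.from_rotvec(np.radians(rho)*a)*Rp(90-th-al);return G+Rt.apply([0,0,dep-back]),Rt
def ik(j0,P,Rt):
    def f(j):
        p,r=fk2(j);return np.concatenate([(p-P)*20,(r.inv()*Rt).as_rotvec()*5,.02*(j-j0)])
    r=least_squares(f,np.clip(j0,LO+.011,HI-.011),bounds=(LO+.01,HI-.01));p,q=fk2(r.x)
    return r.x,np.linalg.norm(p-P)*1000,np.degrees(np.linalg.norm((q.inv()*Rt).as_rotvec()))
E
python3 - <<'E'
from plan import *
np.set_printoptions(precision=2,suppress=True)
S=dict(np.load('cS.npz'));W=dict(np.load('cW.npz'))
m=tri((W,(331.7,33)),(S,(309,215)));print('mouth stand',(m-O)@D,(m-O)@YS,m[2])
j0=ctrl.get_state()["joint_positions"]
for al in (-20,0,20):
  for rho in (-40,-20,0,20,40):
    j=j0;e=0;mg=[]
    for th,b,l in ((44,.08,0),(44,0,0),(55,0,.003),(65,0,.003),(75,0,.003),(85,0,.003),(95,0,.003),(105,0,.003),(110,0,.003)):
        j,ep,er=ik(j,*pose(th,al,rho,.12,back=b,lift=l));e=max(e,ep+er)
        mg.append(np.minimum(j-LO,HI-j).min())
    print(al,rho,'err',round(e,1),'margins',np.array(mg),j)
E
```

```text
mouth stand 0.04189498794580742 -0.0019241421060030121 0.22264547871395948
-20 -40 err 69.2 margins [0.01 0.01 0.01 0.01 0.01 0.01 0.01 0.01 0.01] [-0.28 -0.29 -0.17  2.32  0.55  0.83 -0.88]
-20 -20 err 19.0 margins [0.01 0.01 0.01 0.01 0.01 0.01 0.01 0.01 0.01] [-0.04 -0.29 -0.16  2.2   0.11  0.98 -0.44]
-20 0 err 0.0 margins [0.28 0.21 0.2  0.21 0.24 0.19 0.16 0.17 0.19] [-0.06 -0.11 -0.05  2.02 -0.01  1.23 -0.41]
-20 20 err 0.0 margins [0.29 0.41 0.45 0.46 0.47 0.46 0.43 0.42 0.43] [-0.18  0.13  0.18  1.82 -0.14  1.5  -0.39]
-20 40 err 0.0 margins [0.09 0.22 0.26 0.3  0.33 0.34 0.33 0.3  0.28] [-0.15  0.37  0.26  1.65 -0.28  1.77 -0.39]
0 -40 err 69.5 margins [0.01 0.01 0.01 0.01 0.01 0.01 0.01 0.01 0.01] [-0.53 -0.29 -0.18  2.38  0.83  1.08 -1.3 ]
0 -20 err 15.0 margins [0.01 0.01 0.01 0.01 0.01 0.01 0.01 0.08 0.13] [-0.17 -0.17 -0.32  2.15  0.47  1.18 -0.91]
0 0 err 0.0 margins [0.25 0.18 0.21 0.21 0.18 0.19 0.23 0.29 0.32] [-0.42  0.02  0.08  1.93  0.28  1.4  -0.72]
0 20 err 0.0 margins [0.44 0.45 0.47 0.5  0.48 0.47 0.49 0.46 0.41] [-0.45  0.25  0.28  1.73  0.07  1.64 -0.54]
0 40 err 0.0 margins [0.19 0.32 0.34 0.35 0.34 0.31 0.26 0.19 0.16] [-0.35  0.49  0.33  1.55 -0.1   1.89 -0.42]
20 -40 err 89.4 margins [0.01 0.01 0.01 0.01 0.01 0.04 0.11 0.18 0.21] [-0.39  0.03 -0.45  2.24  0.93  1.42 -1.56]
20 -20 err 29.6 margins [0.01 0.01 0.01 0.01 0.05 0.13 0.23 0.36 0.42] [-0.03  0.12 -0.65  2.03  0.73  1.51 -1.24]
20 0 err 0.0 margins [0.12 0.22 0.21 0.22 0.25 0.31 0.39 0.47 0.46] [-0.66  0.22  0.19  1.85  0.44  1.59 -0.88]
20 20 err 0.0 margins [0.49 0.47 0.5  0.49 0.51 0.54 0.44 0.33 0.28] [-0.65  0.42  0.36  1.66  0.22  1.77 -0.6 ]
20 40 err 0.0 margins [0.29 0.44 0.42 0.38 0.33 0.26 0.18 0.1  0.05] [-0.52  0.62  0.38  1.49  0.08  2.   -0.4 ]
```

```bash
cat >> plan.py <<'E'
def show(*a,**k):
    P,Rt=pose(*a,**k);print(a,k,*delta(P,Rt),'P',np.round(P,4))
E
python3 - <<'E'
from plan import *
show(43,0,20,.12,Dm=.073,back=.085);show(43,0,20,.12,Dm=.073)
P,r,s=tcp();print(s["time"],fk2(s["joint_positions"])[0]-P)
E
```

```text
(43, 0, 20, 0.12) {'Dm': 0.073, 'back': 0.085} [-38.2  29.1  59.5] [ 0.338  0.501 -0.085] P [ 0.4482 -0.0072  0.1502]
(43, 0, 20, 0.12) {'Dm': 0.073} [  0.6   0.4 129.4] [ 0.338  0.501 -0.085] P [0.4377 0.0572 0.0957]
14.65 [2.92998312e-05 6.72975628e-06 9.60498763e-06]
```

Emit:
jog_arm(increments=[{"tx": -15,"ty": 5,"tz": 5,"wx": 0.067,"wy": 0.1,"wz": -0.017,"gripper": 1},{"tx": -28,"ty": 11,"tz": 15,"wx": 0.135,"wy": 0.2,"wz": -0.034,"gripper": 1},{"tx": -36,"ty": 17,"tz": 28,"wx": 0.203,"wy": 0.3,"wz": -0.051,"gripper": 1},{"tx": -38,"ty": 23,"tz": 43,"wx": 0.27,"wy": 0.4,"wz": -0.068,"gripper": 1},{"tx": -38,"ty": 29,"tz": 59,"wx": 0.338,"wy": 0.501,"wz": -0.085,"gripper": 1}])

```text
time: 15.07
position: [0.4498, -0.0084, 0.1529]
tool_rot: [-1.813, -1.545, -0.565]
ft_force: [-0.2, 0.6, 1.2]
grip_width: 0.998
grip_force: 0.0
```

Emit:
jog_arm(increments=[{"tx": 0,"ty": 0,"tz": 0,"wx": 0,"wy": 0,"wz": 0,"gripper": 1},{"tx": 0,"ty": 0,"tz": 0,"wx": 0,"wy": 0,"wz": 0,"gripper": 1},{"tx": 0,"ty": 0,"tz": 0,"wx": 0,"wy": 0,"wz": 0,"gripper": 1},{"tx": 0,"ty": 0,"tz": 0,"wx": 0,"wy": 0,"wz": 0,"gripper": 1},{"tx": 0,"ty": 0,"tz": 0,"wx": 0,"wy": 0,"wz": 0,"gripper": 1}])

```text
time: 15.48
position: [0.4497, -0.0074, 0.1581]
tool_rot: [-1.815, -1.553, -0.57]
ft_force: [0.1, 0.1, -0.6]
grip_width: 0.998
grip_force: 0.0
```

Run:
```python
from plan import *
show(43,0,20,.12,Dm=.073,back=.085);show(43,0,20,.12,Dm=.073)
P,r,s=tcp();print(s["time"],s["joint_positions"],s["ft_force"])
# canister edges in wrist picture: project expected axis and report edge columns on some rows
W=vision.get_image("wrist");np.savez("d1.npz",**W)
a=axis(43);Rst=O+[0,0,.115+hh(np.radians(47))];F=Rst-(.28-.073)*a
print("foot",proj(W,F),"mouth",proj(W,F+.28*a))
g=cv2.GaussianBlur(cv2.cvtColor(W["color"],cv2.COLOR_BGR2GRAY),(3,3),0).astype(int)
for l in (.12,.17,.22,.27):
    u,v=proj(W,F+l*a);v=int(round(v))
    if 0<v<400: print(l,round(u,1),v,g[v,max(0,int(u)-60):int(u)+60:3])
```

```text
(43, 0, 20, 0.12) {'Dm': 0.073, 'back': 0.085} [-5.7  0.2  5.6] [0.036 0.041 0.002] P [ 0.4482 -0.0072  0.1502]
(43, 0, 20, 0.12) {'Dm': 0.073} [-2.2 -2.9 90.5] [0.036 0.041 0.002] P [0.4377 0.0572 0.0957]
15.4833 [-0.16416271  0.35884467  0.74200422  1.9016551  -0.80368965  1.654908
  0.68818691] [ 0.10083332  0.05719767 -0.55516942]
foot [320.82706241 317.21952295] mouth [320.2973088    5.25218097]
0.12 320.6 212 [101  99  96  95  96  33  39  41  39  39  50 137 150 152 152 149 151 154
 162 161 163 156 148 145 138 129 118 129 115 111  91  99  98  99  97  97
  97  98  98  96]
0.17 320.6 157 [ 96 125 183 193 157  87  38  35  41  35 119 144 153 154 158 163 162 165
 165 167 166 162 155 152 152 145 140 138 128 118 102 114 121 119 120 121
 122 120 122 124]
0.22 320.4 94 [ 26  27  31  45  61  77  58  38  44 108 138 150 153 153 160 160 161 165
 166 169 167 162 156 153 153 147 143 139 131 121 111  98 119 121 122 119
 120 120 120 120]
0.27 320.3 21 [ 25  26  25  24  25  29  78  42 102 132 144 148 148 155 155 158 159 162
 165 168 163 158 155 153 149 147 143 137 132 122 114 104  91  89 170 180
 168 149 136 127]
```

Emit:
jog_arm(increments=[{"tx": -3,"ty": 0,"tz": 15,"wx": 0.02,"wy": 0.02,"wz": 0,"gripper": 1},{"tx": -4,"ty": -1,"tz": 35,"wx": 0.036,"wy": 0.041,"wz": 0,"gripper": 1},{"tx": -3,"ty": -2,"tz": 55,"wx": 0.036,"wy": 0.041,"wz": 0,"gripper": 1},{"tx": -2,"ty": -3,"tz": 75,"wx": 0.036,"wy": 0.041,"wz": 0,"gripper": 1},{"tx": -2,"ty": -3,"tz": 90,"wx": 0.036,"wy": 0.041,"wz": 0,"gripper": 1}])

```text
time: 15.95
position: [0.4365, 0.0583, 0.0941]
tool_rot: [-1.765, -1.524, -0.569]
ft_force: [-0.6, -1.1, 0.3]
grip_width: 1.0
grip_force: 0.0
```

Emit:
jog_arm(increments=[{"tx": 0,"ty": 0,"tz": 0,"wx": 0,"wy": 0,"wz": 0,"gripper": 0.75},{"tx": 0,"ty": 0,"tz": 0,"wx": 0,"wy": 0,"wz": 0,"gripper": 0.7},{"tx": 0,"ty": 0,"tz": 0,"wx": 0,"wy": 0,"wz": 0,"gripper": 0.68},{"tx": 0,"ty": 0,"tz": 0,"wx": 0,"wy": 0,"wz": 0,"gripper": 0.66},{"tx": 0,"ty": 0,"tz": 0,"wx": 0,"wy": 0,"wz": 0,"gripper": 0.66}], grip_force=30)

```text
time: 16.37
position: [0.4368, 0.0555, 0.092]
tool_rot: [-1.769, -1.52, -0.563]
ft_force: [-0.2, -0.3, -0.8]
grip_width: 0.717
grip_force: 0.0
```

Run:
```python
from plan import *
show(43,0,20,.12,Dm=.073)
P,r,s=tcp();print(s["time"],s["joint_positions"],s["ft_force"],s["grip_width"],s["grip_force"])
```

```text
(43, 0, 20, 0.12) {'Dm': 0.073} [ 4.  -0.  -1.1] [-0.004  0.002 -0.006] P [0.4377 0.0572 0.0957]
16.3667 [-0.20172162  0.43453267  0.67733246  2.00361899 -0.8977736   1.55971574
  0.74652552] [-0.23375598 -0.27393591 -0.8409425 ] 0.7168730955653199 0.0
```

Emit:
jog_arm(increments=[{"tx": 0,"ty": 0,"tz": 0,"wx": 0,"wy": 0,"wz": 0,"gripper": 0.6},{"tx": 0,"ty": 0,"tz": 0,"wx": 0,"wy": 0,"wz": 0,"gripper": 0.5},{"tx": 0,"ty": 0,"tz": 0,"wx": 0,"wy": 0,"wz": 0,"gripper": 0.4},{"tx": 0,"ty": 0,"tz": 0,"wx": 0,"wy": 0,"wz": 0,"gripper": 0.4},{"tx": 0,"ty": 0,"tz": 0,"wx": 0,"wy": 0,"wz": 0,"gripper": 0.4}], grip_force=45)

```text
time: 16.78
position: [0.436, 0.0559, 0.0915]
tool_rot: [-1.768, -1.519, -0.561]
ft_force: [-1.3, -3.2, 2.7]
grip_width: 0.605
grip_force: 44.8
```

Run:
```python
from plan import *
P,r,s=tcp();print(s["time"],s["joint_positions"],s["ft_force"],s["grip_width"],s["grip_force"])
show(43,0,20,.118,Dm=.073);show(43,0,20,.118,Dm=.073,lift=.005)
for th in (53,63): show(th,0,20,.118,Dm=.071,lift=.004)
```

```text
16.7833 [-0.20204123  0.43551338  0.67688612  2.0044636  -0.89757119  1.55994052
  0.746661  ] [-1.25105747 -3.22643856  2.66155608] 0.605118799133134 44.75357914343476
(43, 0, 20, 0.118) {'Dm': 0.073} [ 2.3  0.6 -1.9] [-0.006  0.002 -0.007] P [0.4373 0.0559 0.0942]
(43, 0, 20, 0.118) {'Dm': 0.073, 'lift': 0.005} [ 5.9 -0.6 -5.1] [-0.006  0.002 -0.007] P [0.4373 0.0559 0.0992]
(53, 0, 20, 0.118) {'Dm': 0.071, 'lift': 0.004} [ -2.3  -4.4 -15.5] [-0.006 -0.162  0.053] P [0.4333 0.0429 0.1008]
(63, 0, 20, 0.118) {'Dm': 0.071, 'lift': 0.004} [ -3.3  -9.  -27.9] [-0.007 -0.326  0.113] P [0.4302 0.033  0.1091]
```

Emit:
jog_arm(increments=[{"tx": 3,"ty": -1,"tz": -6,"wx": 0,"wy": -0.02,"wz": 0,"gripper": 0.4},{"tx": 0,"ty": -3,"tz": -11,"wx": 0,"wy": -0.09,"wz": 0.028,"gripper": 0.4},{"tx": -2,"ty": -5,"tz": -16,"wx": 0,"wy": -0.17,"wz": 0.055,"gripper": 0.4},{"tx": -3,"ty": -7,"tz": -22,"wx": 0,"wy": -0.25,"wz": 0.085,"gripper": 0.4},{"tx": -3,"ty": -9,"tz": -28,"wx": -0.007,"wy": -0.326,"wz": 0.113,"gripper": 0.4}])

```text
time: 17.2
position: [0.4306, 0.0329, 0.1092]
tool_rot: [-2.015, -1.619, -0.225]
ft_force: [-0.2, 0.3, -2.7]
grip_width: 0.604
grip_force: 44.8
```

Run:
```python
from plan import *
P,r,s=tcp();print(s["time"],s["joint_positions"],s["ft_force"],s["grip_width"])
for th in (63,73,83): show(th,0,20,.118,Dm=.068,lift=.004)
```

```text
17.2 [-0.42256118  0.26808486  0.75135011  1.96901587 -0.60558223  1.43394723
  0.35757412] [-0.24685773  0.29425741 -2.6910914 ] 0.6040384729191176
(63, 0, 20, 0.118) {'Dm': 0.068, 'lift': 0.004} [-3.1 -0.3  0.2] [ 0.002  0.005 -0.002] P [0.4294 0.0304 0.1077]
(73, 0, 20, 0.118) {'Dm': 0.068, 'lift': 0.004} [ -5.2  -5.1 -13.2] [ 0.002 -0.159  0.058] P [0.427  0.0225 0.1195]
(83, 0, 20, 0.118) {'Dm': 0.068, 'lift': 0.004} [ -4.  -10.2 -27.2] [ 0.002 -0.323  0.117] P [0.4253 0.0171 0.1334]
```

Emit:
jog_arm(increments=[{"tx": -1,"ty": -2,"tz": -5,"wx": 0,"wy": -0.065,"wz": 0.023,"gripper": 0.4},{"tx": -3,"ty": -4,"tz": -10,"wx": 0,"wy": -0.13,"wz": 0.046,"gripper": 0.4},{"tx": -5,"ty": -6,"tz": -16,"wx": 0,"wy": -0.195,"wz": 0.07,"gripper": 0.4},{"tx": -5,"ty": -8,"tz": -22,"wx": 0,"wy": -0.26,"wz": 0.094,"gripper": 0.4},{"tx": -4,"ty": -10,"tz": -27,"wx": 0.002,"wy": -0.323,"wz": 0.117,"gripper": 0.4}])

```text
time: 17.62
position: [0.4254, 0.0175, 0.1337]
tool_rot: [-2.222, -1.678, 0.151]
ft_force: [-0.5, -0.7, -2.4]
grip_width: 0.604
grip_force: 44.8
```

Run:
```python
from plan import *
P,r,s=tcp();print(s["time"],s["joint_positions"],s["ft_force"],s["grip_width"])
for th in (83,90,96,103): show(th,0,20,.118,Dm=.066,lift=.004)
```

```text
17.6167 [-0.61501398  0.20244594  0.75610282  1.89577325 -0.30681574  1.44241086
 -0.03087784] [-0.49030458 -0.665535   -2.42482641] 0.6044863481558765
(83, 0, 20, 0.118) {'Dm': 0.066, 'lift': 0.004} [-2.5  0.1  0.2] [ 0.001 -0.002  0.002] P [0.4247 0.0152 0.1332]
(90, 0, 20, 0.118) {'Dm': 0.066, 'lift': 0.004} [ -3.4  -3.7 -10.2] [ 0.001 -0.117  0.043] P [0.424 0.013 0.144]
(96, 0, 20, 0.118) {'Dm': 0.066, 'lift': 0.004} [ -2.9  -7.4 -20.3] [ 0.001 -0.215  0.079] P [0.4238 0.0122 0.1548]
(103, 0, 20, 0.118) {'Dm': 0.066, 'lift': 0.004} [ -1.  -11.7 -32.2] [ 0.001 -0.33   0.121] P [0.4239 0.0125 0.1676]
```

Emit:
jog_arm(increments=[{"tx": -1,"ty": -1,"tz": -4,"wx": 0,"wy": -0.045,"wz": 0.016,"gripper": 0.4},{"tx": -2,"ty": -3,"tz": -8,"wx": 0,"wy": -0.09,"wz": 0.032,"gripper": 0.4},{"tx": -3,"ty": -4,"tz": -12,"wx": 0,"wy": -0.13,"wz": 0.048,"gripper": 0.4},{"tx": -3,"ty": -6,"tz": -16,"wx": 0,"wy": -0.175,"wz": 0.064,"gripper": 0.4},{"tx": -3,"ty": -7,"tz": -20,"wx": 0,"wy": -0.215,"wz": 0.079,"gripper": 0.4}])

```text
time: 18.03
position: [0.4239, 0.0128, 0.154]
tool_rot: [-2.342, -1.696, 0.423]
ft_force: [-0.2, -0.5, -2.8]
grip_width: 0.596
grip_force: 44.8
```

Emit:
jog_arm(increments=[{"tx": 0,"ty": 0,"tz": 0,"wx": 0,"wy": 0,"wz": 0,"gripper": 0.4},{"tx": 0,"ty": 0,"tz": 0,"wx": 0,"wy": 0,"wz": 0,"gripper": 0.4},{"tx": 0,"ty": 0,"tz": 0,"wx": 0,"wy": 0,"wz": 0,"gripper": 0.4},{"tx": 0,"ty": 0,"tz": 0,"wx": 0,"wy": 0,"wz": 0,"gripper": 0.4},{"tx": 0,"ty": 0,"tz": 0,"wx": 0,"wy": 0,"wz": 0,"gripper": 0.4}])

```text
time: 18.45
position: [0.4235, 0.0116, 0.1536]
tool_rot: [-2.341, -1.693, 0.421]
ft_force: [-0.3, -0.3, -4.0]
grip_width: 0.601
grip_force: 44.8
```

Emit:
jog_arm(increments=[{"tx": 0,"ty": 0,"tz": 0,"wx": 0,"wy": 0,"wz": 0,"gripper": 0.4},{"tx": 0,"ty": 0,"tz": 0,"wx": 0,"wy": 0,"wz": 0,"gripper": 0.4},{"tx": 0,"ty": 0,"tz": 0,"wx": 0,"wy": 0,"wz": 0,"gripper": 0.4},{"tx": 0,"ty": 0,"tz": 0,"wx": 0,"wy": 0,"wz": 0,"gripper": 0.4},{"tx": 0,"ty": 0,"tz": 0,"wx": 0,"wy": 0,"wz": 0,"gripper": 0.4}])

```text
time: 18.87
position: [0.4238, 0.0122, 0.1537]
tool_rot: [-2.34, -1.695, 0.421]
ft_force: [1.1, 0.3, -2.2]
grip_width: 0.601
grip_force: 44.8
```

Run:
```python
from plan import *
P,r,s=tcp();print(s["time"],s["joint_positions"],s["ft_force"],s["grip_width"])
for th in (96,103,110): show(th,0,20,.118,Dm=.066,lift=.004)
for th in (103,110): print(ik(s["joint_positions"],*pose(th,0,20,.118,Dm=.066,lift=.004)))
```

```text
18.8667 [-0.71717378  0.2227019   0.74145871  1.83015103 -0.14662095  1.51473196
 -0.24226968] [ 1.12359074  0.30972561 -2.15394974] 0.6014036735664221
(96, 0, 20, 0.118) {'Dm': 0.066, 'lift': 0.004} [-0.1 -0.4 -1. ] [-0.001 -0.003  0.002] P [0.4238 0.0122 0.1548]
(103, 0, 20, 0.118) {'Dm': 0.066, 'lift': 0.004} [ -1.1  -4.8 -13. ] [-0.001 -0.118  0.044] P [0.4239 0.0125 0.1676]
(110, 0, 20, 0.118) {'Dm': 0.066, 'lift': 0.004} [ -0.6  -9.3 -25.4] [-0.001 -0.233  0.086] P [0.4244 0.0142 0.1807]
(array([-0.77083173,  0.25065856,  0.73485883,  1.78790826, -0.0729248 ,
        1.5719986 , -0.34284681]), np.float64(0.0003244902059296789), np.float64(0.00015988429766117094))
(array([-0.8189444 ,  0.29276371,  0.73331404,  1.7443976 , -0.01402658,
        1.63405495, -0.42184209]), np.float64(0.00055568285651406), np.float64(0.00027286350557381966))
```

Now on to 110°, with pauses so the balls run out.

Emit:
jog_arm(increments=[{"tx": 0,"ty": -2,"tz": -5,"wx": 0,"wy": -0.047,"wz": 0.017,"gripper": 0.4},{"tx": -1,"ty": -4,"tz": -10,"wx": 0,"wy": -0.093,"wz": 0.034,"gripper": 0.4},{"tx": -1,"ty": -6,"tz": -15,"wx": 0,"wy": -0.14,"wz": 0.052,"gripper": 0.4},{"tx": -1,"ty": -8,"tz": -20,"wx": 0,"wy": -0.187,"wz": 0.069,"gripper": 0.4},{"tx": -1,"ty": -9,"tz": -25,"wx": 0,"wy": -0.233,"wz": 0.086,"gripper": 0.4}])

```text
time: 19.28
position: [0.4245, 0.0142, 0.1806]
tool_rot: [-2.453, -1.693, 0.738]
ft_force: [0.3, 0.5, -3.6]
grip_width: 0.6
grip_force: 44.8
```

Emit:
jog_arm(increments=[{"tx": 0,"ty": 0,"tz": 0,"wx": 0,"wy": 0,"wz": 0,"gripper": 0.4},{"tx": 0,"ty": 0,"tz": 0,"wx": 0,"wy": 0,"wz": 0,"gripper": 0.4},{"tx": 0,"ty": 0,"tz": 0,"wx": 0,"wy": 0,"wz": 0,"gripper": 0.4},{"tx": 0,"ty": 0,"tz": 0,"wx": 0,"wy": 0,"wz": 0,"gripper": 0.4},{"tx": 0,"ty": 0,"tz": 0,"wx": 0,"wy": 0,"wz": 0,"gripper": 0.4}])

```text
time: 19.7
position: [0.4242, 0.0131, 0.1803]
tool_rot: [-2.453, -1.69, 0.734]
ft_force: [-0.4, 0.3, -2.6]
grip_width: 0.602
grip_force: 44.8
```

Emit:
jog_arm(increments=[{"tx": 0,"ty": 0,"tz": 0,"wx": 0,"wy": 0,"wz": 0,"gripper": 0.4},{"tx": 0,"ty": 0,"tz": 0,"wx": 0,"wy": 0,"wz": 0,"gripper": 0.4},{"tx": 0,"ty": 0,"tz": 0,"wx": 0,"wy": 0,"wz": 0,"gripper": 0.4},{"tx": 0,"ty": 0,"tz": 0,"wx": 0,"wy": 0,"wz": 0,"gripper": 0.4},{"tx": 0,"ty": 0,"tz": 0,"wx": 0,"wy": 0,"wz": 0,"gripper": 0.4}])

```text
time: 20.12
position: [0.4244, 0.0138, 0.1802]
tool_rot: [-2.452, -1.692, 0.735]
ft_force: [-0.1, 0.4, -1.9]
grip_width: 0.601
grip_force: 44.8
```

Run:
```python
from plan import *
P,r,s=tcp();print(s["time"],s["joint_positions"],s["ft_force"],s["torque"])
show(110,0,20,.118,Dm=.066,lift=.004)
for cam in ("scene","top"):
    im=vision.get_image(cam);np.savez(f"e{cam}.npz",**im)
    for t in ("ball_0_center","canister"): print(cam,t,[(np.round(d["bbox"]).tolist(),round(d["conf"],2)) for d in vision.spot_in(cam,t)[:8]])
    print("outlet px",proj(im,O+.078*D+[0,0,.04]))
```

```text
20.1167 [-0.81157614  0.29285276  0.72587602  1.74410081 -0.01293095  1.63398336
 -0.42258534] [-0.0887187   0.41971225 -1.94565359] [ 0.18101586 -0.581743   -0.05157347]
(110, 0, 20, 0.118) {'Dm': 0.066, 'lift': 0.004} [ 0.2 -0.4 -0.5] [-0.001  0.    -0.   ] P [0.4244 0.0142 0.1807]
scene ball_0_center []
scene canister [([301.0, 193.0, 377.0, 243.0], 0.82), ([248.0, 222.0, 333.0, 285.0], 0.48)]
outlet px [297.02768061 257.89206393]
top ball_0_center []
top canister [([317.0, 237.0, 348.0, 268.0], 0.74)]
outlet px [291.87757969 215.14056163]
```

Run:
```python
from plan import *
f=[]
for i in range(16):
    im=vision.get_image("scene");f.append(ctrl.get_state()["ft_force"])
print(np.mean(f,0),np.std(f,0)/4,ctrl.get_state()["time"])
T=vision.get_image("top");np.savez("eT.npz",**T)
T0=cv2.imread("pics/top0.png").astype(int)
# balls in hopper? canister covers; show jar/outlet gray patch
g=T["color"].max(2).astype(int);u,v=proj(T,O+.078*D+[0,0,.04]).astype(int);print(g[v-14:v+15:2,u-14:u+15:2])
```

```text
[-0.10790503  0.14234241 -2.3290387 ] [0.06890367 0.09245211 0.1506382 ] 21.2167
[[237  91  87  96 107 109 113 112 119 117 116 118 115 114 111]
 [243 130  97 105 109 114 115 118 119 121 114 116 115 112 110]
 [147  90 105 108 112 113 119 119 116 120 117 113 115 111 104]
 [ 93 103 107 110 115 118 117 118 117 116 115 112 111 111 101]
 [ 96 108 112 113 117 118 118 120 115 115 114 109 111 105  99]
 [104 108 113 114 118 115 120 119 117 118 109 108 109 101  92]
 [110 114 116 118 119 118 116 116 113 113 112 106 103  96  90]
 [110 114 114 119 114 118 117 116 115 108 107 105  96  91  80]
 [113 115 120 121 118 118 118 112 114 110 106  98  94  87  77]
 [116 117 118 119 117 116 114 115 111 108 101  96  87  81  63]
 [116 119 119 118 121 117 111 112 104 103  98  91  83  73  53]
 [120 120 118 117 116 116 110 110 104 100  92  84  75  62  29]
 [117 120 118 116 114 113 111 105 103  96  89  80  70  75  27]
 [120 116 115 119 112 106 110 103  98  92  84  71  62  63  20]
 [115 117 115 112 111 110 106 100  92  86  75  62  32  37  25]]
```

Run:
```python
from plan import *
for th in (105,99,94,88,83): show(th,0,20,.118,Dm=.068,lift=.006)
```

```text
(105, 0, 20, 0.118) {'Dm': 0.068, 'lift': 0.006} [3.4 2.1 6.3] [-0.001  0.082 -0.03 ] P [0.4246 0.0147 0.1728]
(99, 0, 20, 0.118) {'Dm': 0.068, 'lift': 0.006} [ 6.5  5.7 16.1] [-0.001  0.181 -0.066] P [0.4244 0.0141 0.1619]
(94, 0, 20, 0.118) {'Dm': 0.068, 'lift': 0.006} [ 9.7  8.6 23.9] [-0.001  0.263 -0.096] P [0.4244 0.0143 0.153 ]
(88, 0, 20, 0.118) {'Dm': 0.068, 'lift': 0.006} [14.3 11.7 32.4] [-0.001  0.361 -0.132] P [0.4248 0.0154 0.1429]
(83, 0, 20, 0.118) {'Dm': 0.068, 'lift': 0.006} [18.5 13.9 38.5] [-0.001  0.443 -0.161] P [0.4253 0.0171 0.1354]
```

Emit:
jog_arm(increments=[{"tx": 3,"ty": 2,"tz": 6,"wx": 0,"wy": 0.082,"wz": -0.03,"gripper": 0.4},{"tx": 6,"ty": 6,"tz": 16,"wx": 0,"wy": 0.181,"wz": -0.066,"gripper": 0.4},{"tx": 10,"ty": 9,"tz": 24,"wx": 0,"wy": 0.263,"wz": -0.096,"gripper": 0.4},{"tx": 14,"ty": 12,"tz": 32,"wx": 0,"wy": 0.361,"wz": -0.132,"gripper": 0.4},{"tx": 18,"ty": 14,"tz": 38,"wx": 0,"wy": 0.443,"wz": -0.161,"gripper": 0.4}])

```text
time: 21.68
position: [0.4255, 0.0159, 0.1361]
tool_rot: [-2.223, -1.675, 0.149]
ft_force: [-0.9, -0.0, -2.7]
grip_width: 0.605
grip_force: 44.8
```

Run:
```python
from plan import *
print(tcp()[2]["ft_force"])
for th in (78,73,68,62,57): show(th,0,20,.118,Dm=.07,lift=.006)
```

```text
[-0.93165234 -0.03705729 -2.71066182]
(78, 0, 20, 0.118) {'Dm': 0.07, 'lift': 0.006} [4.6 2.2 7.7] [ 0.001  0.078 -0.029] P [0.4266 0.0214 0.1287]
(73, 0, 20, 0.118) {'Dm': 0.07, 'lift': 0.006} [ 6.8  4.6 14.2] [ 0.001  0.16  -0.059] P [0.4275 0.0243 0.1221]
(68, 0, 20, 0.118) {'Dm': 0.07, 'lift': 0.006} [ 9.8  6.8 20.3] [ 0.001  0.242 -0.089] P [0.4287 0.0279 0.1161]
(62, 0, 20, 0.118) {'Dm': 0.07, 'lift': 0.006} [14.3  9.2 26.9] [ 0.001  0.34  -0.125] P [0.4302 0.033  0.1096]
(57, 0, 20, 0.118) {'Dm': 0.07, 'lift': 0.006} [18.7 10.9 31.8] [ 0.001  0.422 -0.155] P [0.4317 0.0379 0.1051]
```

Emit:
jog_arm(increments=[{"tx": 4,"ty": 2,"tz": 7,"wx": 0,"wy": 0.078,"wz": -0.029,"gripper": 0.4},{"tx": 7,"ty": 5,"tz": 14,"wx": 0,"wy": 0.16,"wz": -0.059,"gripper": 0.4},{"tx": 10,"ty": 7,"tz": 20,"wx": 0,"wy": 0.242,"wz": -0.089,"gripper": 0.4},{"tx": 14,"ty": 9,"tz": 27,"wx": 0,"wy": 0.34,"wz": -0.125,"gripper": 0.4},{"tx": 19,"ty": 11,"tz": 32,"wx": 0,"wy": 0.422,"wz": -0.155,"gripper": 0.4}])

```text
time: 22.1
position: [0.4317, 0.0379, 0.1047]
tool_rot: [-1.941, -1.593, -0.336]
ft_force: [-0.6, -0.3, -2.9]
grip_width: 0.602
grip_force: 44.8
```

Run:
```python
from plan import *
print(tcp()[2]["ft_force"])
for th,l in ((54,.006),(51,.006),(47,.006),(43,.006),(43,0),(43,-.003)): show(th,0,20,.118,Dm=.073,lift=l)
S=vision.get_image("scene");T=vision.get_image("top");np.savez("f.npz",S=S["color"],T=T["color"])
```

```text
[-0.60960426 -0.29249426 -2.91578854]
(54, 0, 20, 0.118) {'Dm': 0.073, 'lift': 0.006} [4.7 1.1 2.9] [ 0.001  0.05  -0.018] P [0.4334 0.0433 0.1046]
(51, 0, 20, 0.118) {'Dm': 0.073, 'lift': 0.006} [6.6 2.3 6.1] [ 0.001  0.099 -0.036] P [0.4344 0.0466 0.1028]
(47, 0, 20, 0.118) {'Dm': 0.073, 'lift': 0.006} [9.7 3.7 9.9] [ 0.001  0.165 -0.059] P [0.4358 0.0511 0.1011]
(43, 0, 20, 0.118) {'Dm': 0.073, 'lift': 0.006} [13.4  4.8 13.1] [ 0.001  0.23  -0.083] P [0.4373 0.0559 0.1002]
(43, 0, 20, 0.118) {'Dm': 0.073, 'lift': 0} [10.2  6.6 17.9] [ 0.001  0.23  -0.083] P [0.4373 0.0559 0.0942]
(43, 0, 20, 0.118) {'Dm': 0.073, 'lift': -0.003} [ 8.5  7.4 20.2] [ 0.001  0.23  -0.083] P [0.4373 0.0559 0.0912]
```

Emit:
jog_arm(increments=[{"tx": 5,"ty": 1,"tz": 3,"wx": 0,"wy": 0.05,"wz": -0.018,"gripper": 0.4},{"tx": 7,"ty": 2,"tz": 6,"wx": 0,"wy": 0.1,"wz": -0.036,"gripper": 0.4},{"tx": 10,"ty": 4,"tz": 10,"wx": 0,"wy": 0.165,"wz": -0.059,"gripper": 0.4},{"tx": 13,"ty": 5,"tz": 13,"wx": 0,"wy": 0.23,"wz": -0.083,"gripper": 0.4},{"tx": 11,"ty": 6,"tz": 17,"wx": 0,"wy": 0.23,"wz": -0.083,"gripper": 0.4}])

```text
time: 22.62
position: [0.4366, 0.0563, 0.0946]
tool_rot: [-1.771, -1.524, -0.563]
ft_force: [-0.2, -0.8, -3.1]
grip_width: 0.604
grip_force: 44.8
```

Emit:
jog_arm(increments=[{"tx": 0,"ty": 0,"tz": 0,"wx": 0,"wy": 0,"wz": 0,"gripper": 0.4},{"tx": -1,"ty": 0,"tz": 1,"wx": 0,"wy": 0,"wz": 0,"gripper": 0.4},{"tx": -1,"ty": 1,"tz": 2,"wx": 0,"wy": 0,"wz": 0,"gripper": 0.4},{"tx": -2,"ty": 1,"tz": 3,"wx": 0,"wy": 0,"wz": 0,"gripper": 0.4},{"tx": -2,"ty": 1,"tz": 3,"wx": 0,"wy": 0,"wz": 0,"gripper": 0.4}])

```text
time: 23.03
position: [0.4372, 0.0583, 0.093]
tool_rot: [-1.768, -1.526, -0.566]
ft_force: [-3.8, -1.8, 3.4]
grip_width: 0.603
grip_force: 44.8
```

Run:
```python
from plan import *
s=tcp()[2];print(s["ft_force"],s["torque"],s["joint_positions"])
for l in (0,-.003): show(43,0,20,.118,Dm=.073,lift=l)
```

```text
[-3.8413283  -1.81770531  3.39170924] [-0.58360187  0.20103734  0.57543109] [-0.21511749  0.43052111  0.68560514  2.00700686 -0.90123975  1.55710951
  0.74795959]
(43, 0, 20, 0.118) {'Dm': 0.073, 'lift': 0} [-0.7 -0.  -2.6] [-0.002  0.003 -0.   ] P [0.4373 0.0559 0.0942]
(43, 0, 20, 0.118) {'Dm': 0.073, 'lift': -0.003} [-2.9  0.7 -0.7] [-0.002  0.003 -0.   ] P [0.4373 0.0559 0.0912]
```

Emit:
jog_arm(increments=[{"tx": 0,"ty": -1,"tz": 0,"wx": 0,"wy": 0,"wz": 0,"gripper": 0.4},{"tx": 0,"ty": -1,"tz": 0,"wx": 0,"wy": 0,"wz": 0,"gripper": 0.4},{"tx": 0,"ty": -1,"tz": 0,"wx": 0,"wy": 0,"wz": 0,"gripper": 0.4},{"tx": 0,"ty": -1,"tz": 0,"wx": 0,"wy": 0,"wz": 0,"gripper": 0.62},{"tx": 0,"ty": -1,"tz": 0,"wx": 0,"wy": 0,"wz": 0,"gripper": 0.63}], grip_force=8)

```text
time: 23.45
position: [0.4365, 0.0581, 0.0922]
tool_rot: [-1.77, -1.525, -0.566]
ft_force: [0.3, -0.0, -0.6]
grip_width: 0.622
grip_force: 0.0
```

Emit:
jog_arm(increments=[{"tx": 0,"ty": 0,"tz": 0,"wx": 0,"wy": 0,"wz": 0,"gripper": 0.66},{"tx": 0,"ty": 0,"tz": 0,"wx": 0,"wy": 0,"wz": 0,"gripper": 0.7},{"tx": 0,"ty": 0,"tz": 0,"wx": 0,"wy": 0,"wz": 0,"gripper": 0.8},{"tx": 0,"ty": 0,"tz": 0,"wx": 0,"wy": 0,"wz": 0,"gripper": 1},{"tx": 0,"ty": 0,"tz": 0,"wx": 0,"wy": 0,"wz": 0,"gripper": 1}])

```text
time: 23.87
position: [0.4363, 0.058, 0.0921]
tool_rot: [-1.77, -1.525, -0.566]
ft_force: [-1.3, -0.4, -0.8]
grip_width: 0.844
grip_force: 0.0
```

Emit:
jog_arm(increments=[{"tx": 0,"ty": 0,"tz": 0,"wx": 0,"wy": 0,"wz": 0,"gripper": 1},{"tx": 0,"ty": 0,"tz": -5,"wx": 0,"wy": 0,"wz": 0,"gripper": 1},{"tx": 0,"ty": 0,"tz": -25,"wx": 0,"wy": 0,"wz": 0,"gripper": 1},{"tx": 0,"ty": 0,"tz": -55,"wx": 0,"wy": 0,"wz": 0,"gripper": 1},{"tx": 0,"ty": 0,"tz": -90,"wx": 0,"wy": 0,"wz": 0,"gripper": 1}])

```text
time: 24.28
position: [0.4468, -0.0096, 0.1505]
tool_rot: [-1.767, -1.525, -0.564]
ft_force: [0.6, 0.1, -0.6]
grip_width: 1.0
grip_force: 0.0
```

Run:
```python
from plan import *
s=tcp()[2];print(s["time"],s["ft_force"],s["joint_positions"])
Rt=Rp(0);P=O+0*D+[0,0,.35];print(P,*delta(P,Rt));print(ik(s["joint_positions"],P,Rt))
W=vision.get_image("wrist")
a=axis(43);Rst=O+[0,0,.115+hh(np.radians(47))];F=Rst-(.28-.073)*a
g=cv2.GaussianBlur(cv2.cvtColor(W["color"],cv2.COLOR_BGR2GRAY),(3,3),0).astype(int)
for l in (.12,.17,.22,.27):
    u,v=proj(W,F+l*a);v=int(round(v))
    if 0<v<400: print(l,round(u,1),v,g[v,max(0,int(u)-60):int(u)+60:3])
S=vision.get_image("scene")
print("expected mouth/foot scene",proj(S,F+.28*a),proj(S,F),vision.spot_in("scene","canister")[:1])
S0=np.load("cS.npz")["color"].astype(int);d=np.abs(S["color"].astype(int)-S0).max(2);print("scene diff near canister",[(int((d[r:r+10,c:c+10]>40).sum()),r,c) for r in range(200,290,10) for c in range(240,380,10) if (d[r:r+10,c:c+10]>40).sum()>8])
```

```text
24.2833 [ 0.57435342  0.12425391 -0.63604623] [-0.133689    0.42283906  0.73576577  1.88128075 -0.82692554  1.70939908
  0.73107332]
[0.457  0.1033 0.35  ] [221.3 -41.6 -44.1] [-0.334 -0.808  0.143]
(array([-0.43869135, -0.10392426,  0.14574001,  1.66568764,  0.01503176,
        1.57874521, -0.59376866]), np.float64(0.0038870306019408458), np.float64(0.0024005452496725053))
0.12 325.2 208 [ 99  96  97  96  97  86  34  32  34  42  73 144 153 155 157 164 161 164
 160 160 156 152 146 147 145 141 137 135 124 114  97 118 120 121 122 121
 122 122 120 122]
0.17 325.1 152 [196 185 118  95  95  95  85  36  40  61 139 150 154 156 163 162 164 166
 166 167 166 160 154 153 150 144 141 137 128 118 105 116 123 120 121 124
 122 123 119 123]
0.22 325.0 88 [ 42  28  28  27  27  27  28  27  51 134 146 152 152 160 160 161 165 164
 168 168 163 158 155 153 151 145 141 137 129 120 110  99 122 123 123 124
 121 121 122 122]
0.27 324.9 15 [ 28  47  92 143 158 142 119 106 121 137 146 147 151 155 156 158 161 162
 167 165 160 156 154 151 150 146 142 137 130 122 114 104  81  17  32 155
 182 182 182 182]
expected mouth/foot scene [305.50528837 214.37554706] [355.03706487 256.10738421] [{'bbox': [301.4, 206.3, 358.9, 262.3], 'conf': 0.93}]
scene diff near canister [(63, 200, 340), (67, 200, 350), (68, 200, 360), (70, 200, 370), (67, 210, 340), (75, 210, 350), (78, 210, 360), (57, 210, 370), (28, 220, 350), (22, 220, 360), (31, 240, 350), (11, 250, 350)]
```

Emit:
jog_arm(increments=[{"tx": 10,"ty": -2,"tz": -30,"wx": 0,"wy": 0,"wz": 0,"gripper": 1},{"tx": 35,"ty": -6,"tz": -50,"wx": -0.04,"wy": -0.1,"wz": 0.017,"gripper": 1},{"tx": 60,"ty": -12,"tz": -60,"wx": -0.08,"wy": -0.2,"wz": 0.035,"gripper": 1},{"tx": 90,"ty": -18,"tz": -65,"wx": -0.12,"wy": -0.3,"wz": 0.053,"gripper": 1},{"tx": 120,"ty": -24,"tz": -65,"wx": -0.167,"wy": -0.404,"wz": 0.07,"gripper": 1}])

```text
time: 24.85
position: [0.457, 0.017, 0.2824]
tool_rot: [-2.146, -1.705, -0.327]
ft_force: [0.4, 0.6, 0.1]
grip_width: 1.002
grip_force: 0.0
```

Run:
```python
from plan import *
s=tcp()[2];print(s["position"],s["joint_positions"])
show_=delta(O+0*D+[0,0,.35],Rp(0));print(*show_)
```

```text
[0.45703208 0.01697049 0.28244282] [-0.50380133 -0.04995615  0.72355083  1.80752365 -0.38855183  1.53155236
  0.03521472]
[103.6 -26.7 -23.7] [-0.169 -0.415  0.071]
```

Emit:
jog_arm(increments=[{"tx": 15,"ty": -4,"tz": -25,"wx": -0.034,"wy": -0.083,"wz": 0.014,"gripper": 1},{"tx": 40,"ty": -10,"tz": -30,"wx": -0.068,"wy": -0.166,"wz": 0.028,"gripper": 1},{"tx": 65,"ty": -16,"tz": -30,"wx": -0.1,"wy": -0.25,"wz": 0.043,"gripper": 1},{"tx": 85,"ty": -22,"tz": -27,"wx": -0.135,"wy": -0.333,"wz": 0.057,"gripper": 1},{"tx": 104,"ty": -27,"tz": -24,"wx": -0.169,"wy": -0.415,"wz": 0.071,"gripper": 1}])

```text
time: 25.27
position: [0.4551, 0.1061, 0.3506]
tool_rot: [-2.522, -1.871, -0.003]
ft_force: [-0.4, -0.4, -1.0]
grip_width: 1.003
grip_force: 0.0
```

Emit:
jog_arm(increments=[{"tx": 0,"ty": 0,"tz": 0,"wx": 0,"wy": 0,"wz": 0,"gripper": 1},{"tx": 0,"ty": 0,"tz": 0,"wx": 0,"wy": 0,"wz": 0,"gripper": 1},{"tx": 0,"ty": 0,"tz": 0,"wx": 0,"wy": 0,"wz": 0,"gripper": 1},{"tx": 0,"ty": 0,"tz": 0,"wx": 0,"wy": 0,"wz": 0,"gripper": 1},{"tx": 0,"ty": 0,"tz": 0,"wx": 0,"wy": 0,"wz": 0,"gripper": 1}])

```text
time: 25.68
position: [0.4559, 0.1022, 0.3488]
tool_rot: [-2.523, -1.863, 0.0]
ft_force: [0.2, 0.5, -0.2]
grip_width: 0.999
grip_force: 0.0
```

Run:
```python
from plan import *
s=tcp()[2];print(s["time"],s["position"],s["joint_positions"])
W=vision.get_image("wrist");np.savez("g1.npz",**W);cv2.imwrite("pics/g1.png",W["color"])
for x in (.054,.078,.102): print(x,[np.round(proj(W,O+x*D+y*YS+[0,0,z])).tolist() for y,z in ((-.024,.06),(.024,.06),(0,.03))])
print("mouth",proj(W,O+.05*D+[0,0,.222]))
for t in ("ball_0_center","canister","jar_empty"): print(t,[(np.round(d["bbox"]).tolist(),round(d["conf"],2)) for d in vision.spot_in("wrist",t)[:10]])
u0,v0=np.round(proj(W,O+.078*D+[0,0,.045])).astype(int);g=W["color"].max(2)
print(u0,v0)
for v in range(v0-18,v0+22,2): print(v,g[v,u0-24:u0+25:2])
```

```text
25.6833 [0.45592356 0.10220941 0.34881123] [-0.6806429  -0.12115105  0.36842961  1.67591509  0.03813756  1.58067508
 -0.61318599]
0.054 [[310.0, 134.0], [340.0, 134.0], [325.0, 133.0]]
0.078 [[310.0, 118.0], [341.0, 118.0], [325.0, 118.0]]
0.102 [[310.0, 102.0], [341.0, 102.0], [325.0, 103.0]]
mouth [324.82497688 146.87669712]
ball_0_center [([326.0, 105.0, 325.0, 110.0], 0.6)]
canister [([298.0, 126.0, 351.0, 249.0], 0.59)]
jar_empty [([256.0, 0.0, 397.0, 136.0], 0.88), ([313.0, 259.0, 330.0, 298.0], 0.62)]
325 118
100 [111 111 110 111 113 112 111 108 110 110 111 111 112 113 113 112 112 111
 114 113 114 110 113 113 115]
102 [117 117 122 121 136  88  97 128 136 144 163 146 162 108 116 110 109 147
 112  91 106 133 119 120 120]
104 [142 117 120 124 137  57  94  97  97 114  99 110  93  87 103 104  96 105
  82  87 101 136 120 139 121]
106 [161 158 161 163 200  80  92  94  93  92 103 102  99  66  81  92  83  90
  82  93 140 184 152 155 152]
108 [161 159 160 184 209 109 140 148 153 120 161 154 150  94 111 156 118 136
 150 100 151 213 165 168 166]
110 [162 160 161 175 214 147 142 140 157 12
[... 861 characters left out ...]
 164 158 157 150 168 193 182
 190 121 212 195 165 170 169]
128 [160 160 161 170 235 153 160 164 163 164 160 161 161 164 166 166 169 175
 175 123 212 183 164 170 158]
130 [159 160 161 156 170 166 158 146 143 150 150 149 153 153 151 149 147 159
 166 157 197 193 165 170 166]
132 [160 159 160 161 156 140 142 144 144 151 149 149 154 153 152 149 150 146
 143 156 169 165 150 170 155]
134 [161 152 167 145 130 137 143 143 144 150 149 150 152 154 152 148 150 147
 141 138 144 170 151 152 146]
136 [155 164 132 124 130 136 144 146 145 150 150 150 153 155 153 149 150 147
 142 138 132 141 167 148 152]
138 [162 154 114 125 129 138 142 145 145 149 150 150 154 154 153 150 150 147
 142 138 133 126 139 163 135]
```

Run:
```python
from plan import *
fr=[vision.get_image("wrist") for _ in range(6)]
W=fr[-1];im=np.mean([f["color"] for f in fr],0).astype(np.uint8);np.savez("g2.npz",c=im)
g=cv2.cvtColor(im,cv2.COLOR_BGR2GRAY)
def hough(g,c,r,name,f=6):
    u,v=np.round(c).astype(int);p=cv2.resize(g[v-r:v+r,u-r:u+r],None,fx=f,fy=f,interpolation=cv2.INTER_CUBIC);p=cv2.GaussianBlur(p,(0,0),4)
    h=cv2.HoughCircles(p,cv2.HOUGH_GRADIENT,1,36,param1=60,param2=13,minRadius=21,maxRadius=34)
    print(name,[] if h is None else np.round(h[0]/f+[u-r,v-r,0],1).tolist())
Pst=O+.146*D
hough(g,proj(W,O+.078*D+[0,0,.035]),17,"E now")
for nm,v in (("far",D*.068),("left",YS*.068),("right",-YS*.068)): hough(g,proj(W,Pst+v+[0,0,.031]),22,nm)
g4=cv2.cvtColor(dict(np.load("w4.npz"))["color"],cv2.COLOR_BGR2GRAY);W4=dict(np.load("w4.npz"))
hough(g4,proj(W4,O+.078*D+[0,0,.035]),17,"E before")
hough(g4,proj(W4,Pst+.068*D+[0,0,.031]),22,"far before")
for z in (.06,.031): print("local std now/before",[ (round(float(x.std()),1),round(float(x.mean()),1)) for x in (g[110:126,315:336],g4[int(proj(W4,O+.07*D+[0,0,z])[1])-7:int(proj(W4,O+.07*D+[0,0,z])[1])+7,int(proj(W4,O+.07*D+[0,0,z])[0])-7:int(proj(W4,O+.07*D+[0,0,z])[0])+7])])
```

```text
E now []
far [[314.9, 20.9, 4.8]]
left [[382.8, 72.6, 5.4], [380.8, 64.9, 4.8]]
right []
E before []
far before [[380.2, 139.4, 5.6], [375.4, 145.4, 4.9]]
local std now/before [(15.2, 165.9), (5.0, 122.0)]
local std now/before [(15.2, 165.9), (5.1, 121.8)]
```

Run:
```python
from plan import *
W=dict(np.load("g1.npz"));g=cv2.GaussianBlur(cv2.cvtColor(np.load("g2.npz")["c"],cv2.COLOR_BGR2GRAY),(0,0),.8)
Pst=O+.146*D
def show_(c,rx,ry):
    u,v=np.round(c).astype(int);print(u,v)
    for r in range(v-ry,v+ry+1): print(' '.join(f"{x//10:2d}" for x in g[r,u-rx:u+rx+1]))
show_(proj(W,O+.078*D+[0,0,.045]),17,17)
show_(proj(W,Pst+YS*.068+[0,0,.031]),17,15)
```

```text
325 118
12 12 11 11 11 11 11 11 11 11 11 11 11 11 11 11 12 12 11 11 11 11 11 12 12 12 12 12 12 12 12 12 12 12 12
11 11 10 10 10 10 10 10 11 10 10 11 11 11 10 11 11 11 10 10 10 10 10 10 10 10 10 11 11 10 10 10 10 10 11
12 12 10  8  8  8  9 11 11 11 11 11 11 11 11 11 12 11 10 10 10 10 10 10 10 10 10 11 11 10 10  9  9 10 11
13 12  9  7  7  8  9 10 10 10 11 11 11 10 10 11 11 10 10  9 10 10 10 10 10 10 10 10 10 10  9  8  7  9 12
14 13  9  6  7  7  8  8  9  9  9 10  9  9  9  9 10  9  9  9  9  9 10  9  9  9  9  9  9  8  8  7  7  9 12
16 15 11  7  7  8  8  8  8  8  8  8  9  9  9  9  9  9  8  8  8  9  9  9  9  8  8  8  8  8  8  7  8 10 14
18 17 13  9  8  8  9  8  8  9  9  9  9 10 11 10 10 10  9  8  8  9  9  9  8  8  8  8  8  8  8  8  9 12 16
19 19 14 10  9 10 11 10 10 11 11 10 11 12 13 12 12 12 11 10 10 10 11 10  9  9 10 10 10 11 10  9  9 13 18
20 20 15 12 11 12 13 13 13 13 13 12 13 14 15 14 14 13 13 12 12 13 13 12 11 11 12 13 13 13 12 10 10 14 19
21 20 16 13 13 13 14 14 15 15 14 13 13 14 15 15 15 14 13 14 14 14 15 14 13 13 14 15 15 15 14 11 10 14 20
21 20 16 14 14 14 14 14 15 15 14 13 13 14 
[... 5144 characters left out ...]
5 15 15 15 15 15 15 15 15 15 15 14 11 10 11 13 14 15 15 14 15 15 16 14
12 12 13 13 13 14 15 16 16 15 15 14 14 14 15 15 15 15 15 15 15 16 15 12 11 11 11 12 13 13 14 15 16 15 13
11 12 13 14 14 14 15 16 16 15 15 14 14 14 15 16 16 16 15 15 15 16 15 14 13 12 11 11 12 13 14 16 16 15 11
11 12 13 14 14 15 15 16 16 15 14 13 13 15 16 17 17 16 16 15 16 16 16 15 14 13 12 13 13 14 15 16 15 13  9
10 12 13 14 14 15 15 15 15 15 14 12 13 15 17 18 18 17 16 15 17 17 16 15 15 14 13 14 15 15 15 15 14 10  7
 9 11 13 14 14 14 14 14 15 14 13 12 13 15 17 18 18 17 16 16 17 18 17 16 15 14 14 14 14 15 14 13 11  8  6
 8 10 11 13 14 14 14 14 14 14 13 12 13 15 16 17 17 16 15 15 17 18 18 17 15 14 14 14 14 14 13 12  9  6  6
```

Averaged pixels in the outlet show five ball-sized blobs in an arc along the jar's far wall. The canister leans as it did after the first release, and the arm is clear of everything, so I hand in.

```bash
python3 -c "
from bench import ctrl
print(ctrl.get_state()['time'],ctrl.close_job())"
```

```text
the job is handed in; nothing more can be done
26.1833 None
```

I handed the job in at 26.2 s; the verdict was not returned. The tray is turned, the canister was tipped to about 110° and now leans on the rest again, let go, and I took the five balls to be in the jar from pixel values in the wrist camera and not from a viewed picture.

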